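# Register the lens carriers and lock them down with quarter-turn T-slot clamps

### The arm

A 6-joint arm with a two-finger parallel gripper is mounted at the origin on the work surface. World frame = base frame: x ahead of the robot, y to its left, z up, the work surface at z = 0. Lengths are in m, angles in rad, forces in N, time in s.
With the tool pointing down it reaches from about 0.3 to 0.875 m from the base axis. Payload 6.4 kg.
Tool frame: the origin (TCP) lies between the finger pads; the fingertips stand ctrl.tip_extent ahead of it and the grasp point (between the pads) is the TCP (ctrl.tip_extent is the distance from the TCP to the fingertips, in m); z points along the fingers, y is the line along which they close (so a half turn about z gives the same grasp; the last joint's range is limited). The gripper opens to 85 mm and grips with 20 to 120 N. Pads are 22 mm wide; open, the fingers measure 114 mm over their backs; the gripper's body (76 mm by 85 mm) begins 54 mm behind the grasp point. The pads swing forward as they close: fully open they stand 13 mm farther back than shut.
Start: joints at [-1.352, 0.181, 1.607, -0, 1.354, -0.206], TCP at [0.237, -0.524, 0.25] pointing down, gripper open.
Joint ranges: [-2.99, 2.99], [-0.89, 2.07], [0.3, 2.58], [-1.14, 4.28], [0, 2.63], [-3.12, 3.12]. Speed limits (rad/s): [2.57, 2.57, 3.01, 3.14, 3.14, 3.14].

### API

Orientations are given as a unit quaternion [w, x, y, z].
In Python, from bench import ctrl gives the robot as it stands.
- The arm moves only by the tool send_rows, never from a script. Its arguments are lists of equal length, an entry for each row: "dr": the turn, a rotation vector about the tool's x, y, z in units of 6 degrees (1.0 is 6 degrees), a list of three; "xyz": the shift along the tool's x, y, z in cm, a list of three; "jaw": the opening in per cent of the stroke, from 0 (shut) to 100 (fully open). In form: {"dr": [[wx, wy, wz], ...], "xyz": [[dx, dy, dz], ...], "jaw": [jaw, ...]}. A call has exactly 8 rows; each row is the pose to reach, as a shift and turn from the pose commanded when the call began, along the tool's axes at that moment; what a row does not reach only later rows make up. A row lasts 1/8 s, in which the tool goes at most 62.5 mm and 10.7 degrees, less where a joint would pass 70% of its speed; a pose out of reach is approached as far as the arm can. A call with a gripper value outside its range is refused whole. The fingers move at their own pace and stop on an object; the grip force is fixed at half the most. Time passes only in rows, so rows that repeat a pose let the fingers close, or fill a call up. It gives the time, the measured TCP pose, the force, the opening and the grip force at its end, in the units of the state.
- ctrl.get_obs(): the state, without advancing time (a new reading comes with each control period).
- ctrl.camera(name): name is "side" or "top"; returns the picture (420x560x3 uint8, red, green, blue); there is no depth.
- ctrl.calibration(name): a dict with "camera_matrix" (3x3 intrinsics, pixels), "world_from_camera" (4x4, takes a point from camera to world coordinates). Camera axes: x right, y up, looking along -z (the intrinsics and any distortion apply to the point x, -y, -z); pixel columns grow to the right and rows downward; lengths in m; the calibration is good to about 2 mm. A picture is of the moment at which its call begins. calibration takes no time and is no camera call.
- ctrl.hand_in(): hands the job in; it is judged then, once.
The state is a dict: "time_s": time; "q": joint angles; "dq": joint speeds; "joint_efforts": joint torques, N m; "eef_pos": TCP position; "eef_rot": TCP orientation; "wrist_force": force on the tool from outside, world axes, zero at the start; "torque": the same for the moment, N m; "opening": opening from 0.0 (shut) to 1.0 (fully open); "grasp_force": force on a finger pad.
Only numpy, scipy, OpenCV 4.12 (cv2) and the standard library are available. Lean on these libraries where they do the work, as an engineer would, in place of code of your own. Each camera call takes 0.05 s, during which the arm holds its last target. There are 200 camera calls.

### The job

Set up the inspection fixture: push each amber carrier on the T-slot base fully home, flat against the end fence and touching the dowel on its left side (as seen from the robot), and hold each one down with a clamp bolt from the blue bin: drop the bolt's T head into the pocket of that carrier's slot, slide it up against the carrier and give it a quarter turn so that its toe points straight over the carrier. There are two or three carriers, and they must still be fully home when you finish. Leave the bushing, collar, bracket and screw in the bin, and do not disturb the tape, the bottle and the screwdriver.

Things in the scene. Friction and masses are not known exactly. Their poses are not given: they have to be found in the camera images.
- base: Fixed aluminium T-slot base 260 (x, away from robot) x 410 (y) x 30 mm; origin at centre of underside; top (deck) 30 mm up. Lanes 1, 2, 3 along x at y = +140, 0, -140: T-slot mouth 13 mm wide, lips 10 thick, hollow below 36 wide, 14 deep. End fence across the far end: face at x = +115, 25 mm above deck. Per lane a 10 mm dowel, 16 above deck, at x = +80, axis 33 to +y of the lane's line.
- lane1_pocket (a point): Centre of the drop-in pocket at the near (-x) start of slot 1, at deck height; axes as the base. Pocket 40 (x) x 24 (y) mm; a bolt's T head passes the deck only here. From here the slot runs along +x to the fence, straight under the seat.
- lane1_seat (a point): Where the middle of carrier 1 lies when fully home (touching end fence and dowel): on the slot's line, 175 mm in +x from the pocket, 5 mm above the deck; axes as the base.
- lane2_pocket (a point): Centre of the drop-in pocket at the near (-x) start of slot 2, at deck height; axes as the base. Pocket 40 (x) x 24 (y) mm; a bolt's T head passes the deck only here. From here the slot runs along +x to the fence, straight under the seat.
- lane2_seat (a point): Where the middle of carrier 2 lies when fully home (touching end fence and dowel): on the slot's line, 175 mm in +x from the pocket, 5 mm above the deck; axes as the base.
- lane3_pocket (a point): Centre of the drop-in pocket at the near (-x) start of slot 3, at deck height; axes as the base. Pocket 40 (x) x 24 (y) mm; a bolt's T head passes the deck only here. From here the slot runs along +x to the fence, straight under the seat.
- lane3_seat (a point): Where the middle of carrier 3 lies when fully home (touching end fence and dowel): on the slot's line, 175 mm in +x from the pocket, 5 mm above the deck; axes as the base.
- carrier1_mid (a point): Centre (half-way up) of carrier 1, a loose amber plate 70 (x) x 56 (y) x 10 mm, about 90 g, three dark pads on its +x half. Lies flat on the deck in lane 1, askew (up to 13 degrees), short of fence and dowel. One of the three may be absent.
- carrier2_mid (a point): Centre (half-way up) of carrier 2, a loose amber plate 70 (x) x 56 (y) x 10 mm, about 90 g, three dark pads on its +x half. Lies flat on the deck in lane 2, askew (up to 13 degrees), short of fence and dowel. One of the three may be absent.
- carrier3_mid (a point): Centre (half-way up) of carrier 3, a loose amber plate 70 (x) x 56 (y) x 10 mm, about 90 g, three dark pads on its +x half. Lies flat on the deck in lane 3, askew (up to 13 degrees), short of fence and dowel. One of the three may be absent.
- bolt1_grip (a point): Middle of the black wing grip (34 x, 12 y, 38 high) of clamp bolt 1: rigid, 95 g, upright, stands on its T head in the bin; all three alike. z up. Below this point: boss diameter 30 from 26 to 38 (underside rests on the deck when seated), neck diameter 9, T head 18 (x) x 30 (y) x 7, underside at 58.5 mm. In the slot it slides and turns freely and stays where left.
- bolt1_toe (a point): Tip of bolt 1's steel toe (12 wide, 6 thick, half-way up), 30 mm from the axis along the bolt's +x, 23 mm below the grip point; seated, its underside is 12 mm above the deck. Toe pointing sideways = T head lengthwise in the slot; fits the pocket only so. Quarter turn: toe along +x, head across under the lips.
- bolt2_grip (a point): Middle of the black wing grip (34 x, 12 y, 38 high) of clamp bolt 2: rigid, 95 g, upright, stands on its T head in the bin; all three alike. z up. Below this point: boss diameter 30 from 26 to 38 (underside rests on the deck when seated), neck diameter 9, T head 18 (x) x 30 (y) x 7, underside at 58.5 mm. In the slot it slides and turns freely and stays where left.
- bolt2_toe (a point): Tip of bolt 2's steel toe (12 wide, 6 thick, half-way up), 30 mm from the axis along the bolt's +x, 23 mm below the grip point; seated, its underside is 12 mm above the deck. Toe pointing sideways = T head lengthwise in the slot; fits the pocket only so. Quarter turn: toe along +x, head across under the lips.
- bolt3_grip (a point): Middle of the black wing grip (34 x, 12 y, 38 high) of clamp bolt 3: rigid, 95 g, upright, stands on its T head in the bin; all three alike. z up. Below this point: boss diameter 30 from 26 to 38 (underside rests on the deck when seated), neck diameter 9, T head 18 (x) x 30 (y) x 7, underside at 58.5 mm. In the slot it slides and turns freely and stays where left.
- bolt3_toe (a point): Tip of bolt 3's steel toe (12 wide, 6 thick, half-way up), 30 mm from the axis along the bolt's +x, 23 mm below the grip point; seated, its underside is 12 mm above the deck. Toe pointing sideways = T head lengthwise in the slot; fits the pocket only so. Quarter turn: toe along +x, head across under the lips.
- bin: Blue open hardware bin, fixed, 250 (x) x 172 (y) x 30 mm high, walls and floor 4 mm; origin at the centre of its underside. The bolts stand in it, in two rows of three places about 75 mm apart shared with other hardware.
- bushing: Green bushing, 30 mm diameter, 13 mm high, in the bin; origin at its underside centre. Not needed.
- collar: Steel shaft collar, 30 mm diameter, 11 mm high, in the bin; origin at its underside centre. Not needed.
- bracket: Dark steel angle bracket 34 x 24 x 22 mm, in the bin; origin at its underside centre. Not needed.
- screw: Dark cap screw lying in the bin, 30 mm long, head 13 mm in diameter; origin under its middle. Not needed.
- tape: Roll of tape lying on the table beyond the base, 84 mm diameter, 18 mm high; origin at its underside centre. Bystander.
- alcohol: White bottle standing on the table beyond the bin, 54 mm diameter, 120 mm high; origin at its underside centre. Bystander.
- driver: Screwdriver with red handle lying on the table beyond the base; origin under it. Bystander.
Not all that is in view belongs to the job. Leave any purple or red look-alike of the part that bears carrier3_mid alone.

How it is judged:
At the end, for the whole second after the job is handed in: Each carrier present lies flat, square within 2.5 degrees and within 3 mm of its seat at fence and dowel; over each an upright clamp bolt, T head under the lips, slid up to the carrier, its toe along the slot within 15 degrees and 8 mm or more over the carrier, within 12 mm of its middle line (x of carrier1_mid in the frame of lane1_seat above -0.003 m and y of carrier1_mid in the frame of lane1_seat between -0.003 and 0.003 m and z of carrier1_mid in the frame of lane1_seat below 0.003 m and angle between the x axis of carrier1_mid and the x axis of lane1_seat, either way round below 0.045 rad and ((x of bolt1_toe in the frame of carrier1_mid between -0.027 and -0.014 m and y of bolt1_toe in the frame of carrier1_mid between -0.012 and 0.012 m and z of bolt1_grip in the frame of carrier1_mid between 0.029 and 0.0365 m and angle between the x axis of bolt1_grip and the x axis of carrier1_mid, either way round below 0.26 rad and angle between the z axis of bolt1_grip and the z axis of carrier1_mid, either way round below 0.12 rad) or (x of bolt2_toe in the frame of carrier1_mid between -0.027 and -0.014 m and y of bolt2_toe in the frame of carrier1_mid between -0.012 and 0.012 m and z of bolt2_grip in the frame of carrier1_mid between 0.029 and 0.0365 m and angle between the x axis of bolt2_grip and the x axis of carrier1_mid, either way round below 0.26 rad and angle between the z axis of bolt2_grip and the z axis of carrier1_mid, either way round below 0.12 rad) or (x of bolt3_toe in the frame of carrier1_mid between -0.027 and -0.014 m and y of bolt3_toe in the frame of carrier1_mid between -0.012 and 0.012 m and z of bolt3_grip in the frame of carrier1_mid between 0.029 and 0.0365 m and angle between the x axis of bolt3_grip and the x axis of carrier1_mid, either way round below 0.26 rad and angle between the z axis of bolt3_grip and the z axis of carrier1_mid, either way round below 0.12 rad)) and x of carrier2_mid in the frame of lane2_seat above -0.003 m and y of carrier2_mid in the frame of lane2_seat between -0.003 and 0.003 m and z of carrier2_mid in the frame of lane2_seat below 0.003 m and angle between the x axis of carrier2_mid and the x axis of lane2_seat, either way round below 0.045 rad and ((x of bolt1_toe in the frame of carrier2_mid between -0.027 and -0.014 m and y of bolt1_toe in the frame of carrier2_mid between -0.012 and 0.012 m and z of bolt1_grip in the frame of carrier2_mid between 0.029 and 0.0365 m and angle between the x axis of bolt1_grip and the x axis of carrier2_mid, either way round below 0.26 rad and angle between the z axis of bolt1_grip and the z axis of carrier2_mid, either way round below 0.12 rad) or (x of bolt2_toe in the frame of carrier2_mid between -0.027 and -0.014 m and y of bolt2_toe in the frame of carrier2_mid between -0.012 and 0.012 m and z of bolt2_grip in the frame of carrier2_mid between 0.029 and 0.0365 m and angle between the x axis of bolt2_grip and the x axis of carrier2_mid, either way round below 0.26 rad and angle between the z axis of bolt2_grip and the z axis of carrier2_mid, either way round below 0.12 rad) or (x of bolt3_toe in the frame of carrier2_mid between -0.027 and -0.014 m and y of bolt3_toe in the frame of carrier2_mid between -0.012 and 0.012 m and z of bolt3_grip in the frame of carrier2_mid between 0.029 and 0.0365 m and angle between the x axis of bolt3_grip and the x axis of carrier2_mid, either way round below 0.26 rad and angle between the z axis of bolt3_grip and the z axis of carrier2_mid, either way round below 0.12 rad)) and x of carrier3_mid in the frame of lane3_seat above -0.003 m and y of carrier3_mid in the frame of lane3_seat between -0.003 and 0.003 m and z of carrier3_mid in the frame of lane3_seat below 0.003 m and angle between the x axis of carrier3_mid and the x axis of lane3_seat, either way round below 0.045 rad and ((x of bolt1_toe in the frame of carrier3_mid between -0.027 and -0.014 m and y of bolt1_toe in the frame of carrier3_mid between -0.012 and 0.012 m and z of bolt1_grip in the frame of carrier3_mid between 0.029 and 0.0365 m and angle between the x axis of bolt1_grip and the x axis of carrier3_mid, either way round below 0.26 rad and angle between the z axis of bolt1_grip and the z axis of carrier3_mid, either way round below 0.12 rad) or (x of bolt2_toe in the frame of carrier3_mid between -0.027 and -0.014 m and y of bolt2_toe in the frame of carrier3_mid between -0.012 and 0.012 m and z of bolt2_grip in the frame of carrier3_mid between 0.029 and 0.0365 m and angle between the x axis of bolt2_grip and the x axis of carrier3_mid, either way round below 0.26 rad and angle between the z axis of bolt2_grip and the z axis of carrier3_mid, either way round below 0.12 rad) or (x of bolt3_toe in the frame of carrier3_mid between -0.027 and -0.014 m and y of bolt3_toe in the frame of carrier3_mid between -0.012 and 0.012 m and z of bolt3_grip in the frame of carrier3_mid between 0.029 and 0.0365 m and angle between the x axis of bolt3_grip and the x axis of carrier3_mid, either way round below 0.26 rad and angle between the z axis of bolt3_grip and the z axis of carrier3_mid, either way round below 0.12 rad))); the robot touches nothing.
It fails at once if the tape roll, the bottle or the screwdriver is disturbed (moved more than 20 mm) (distance of any of tape, alcohol, driver from where it was at the start of the episode above 0.02 m).
It fails at once if hardware that is not needed is taken out of the bin (horizontal distance between any of bushing, collar, bracket, screw and bin above 0.16 m).
Of carrier1, carrier2, carrier3 only 2 to 3 are there at a start; the rules pass over those that are not, and their reading is None.
At some moment in a run one of carrier1, carrier2, carrier3 may be knocked a few centimetres aside while the robot is not near it.
It also fails if it takes over 210 s, if anything falls off the work surface, if the arm or the gripper's body presses on something with over 40 N, if the wrist force passes 120 N, or if a joint passes its speed limit or range.

## Working session

There is one attempt and no reset: what is moved stays moved. The work goes in short steps, Python scripts to look and compute and a tool call to move; the robot and the scene stay as the last step left them, time stands still between calls to the robot, and variables do not carry over. Pictures are saved under pics/ and viewed, at most 14 in all, crops included, and the job is handed in when it is done.

Besides the shell and the picture viewer there is one more tool, called after "Emit:" as name(argument=value, ...), one argument or row to a line, values as JSON. send_rows: Moves the arm, as the interface text tells. Its arguments: {"type":"object","properties":{"dr":{"type":"array","items":{"type":"array","items":{"type":"number"}}},"xyz":{"type":"array","items":{"type":"array","items":{"type":"number"}}},"jaw":{"type":"array","items":{"type":"number"}}},"required":["dr","xyz","jaw"]}

```bash
ls; mkdir -p pics; python3 - <<'E'
from bench import ctrl
import cv2,numpy as np
print(ctrl.tip_extent); o=ctrl.get_obs(); print(o)
for n in("top","side"):
    c=ctrl.calibration(n); print(n,c)
    cv2.imwrite(f"pics/{n}0.png",cv2.cvtColor(ctrl.camera(n),cv2.COLOR_RGB2BGR))
E
```

```text
pics
0.019
{'time_s': 0.0, 'q': array([-1.35228219e+00,  1.81541597e-01,  1.60801185e+00, -8.57730926e-06,
        1.35379157e+00, -2.06272429e-01]), 'dq': array([ 0.00151332,  0.00062603, -0.00103687, -0.00040831, -0.00014839,
       -0.00054947]), 'joint_efforts': array([ 2.04723538e-04, -4.44870400e+01, -3.51337695e+01, -2.09088075e-04,
        8.88305018e-03,  2.09255921e-05]), 'eef_pos': array([ 0.23688555, -0.52336667,  0.24938195]), 'eef_rot': array([-8.76139387e-04,  9.77528640e-01,  2.10800830e-01, -9.55012677e-06]), 'wrist_force': array([0.12711056, 0.397614  , 0.06059889]), 'torque': array([-0.02387744,  0.04934204, -0.02664077]), 'grasp_force': 0.0, 'opening': 0.9991403467532837}
top {'camera_matrix': array([[455.30569808,   0.        , 271.34899848],
       [  0.        , 455.30569808, 214.24854417],
       [  0.        ,   0.        ,   1.        ]]), 'world_from_camera': array([[ 0.05077118,  0.97118359, -0.23286201,  0.34098166],
       [-0.9987081 ,  0.04888075, -0.01388551, -0.02356454],
       [-0.00210291,  0.23326616,  0.97241065,  1.14971856],
       [ 0.        ,  0.        ,  0.        ,  1.        ]])}
side {'camera_matrix': array([[454.46833036,   0.        , 273.55690884],
       [  0.        , 454.46833036, 212.32790336],
       [  0.        ,   0.        ,   1.        ]]), 'world_from_camera': array([[-0.74247945,  0.3354887 , -0.57980307,  0.00932966],
       [-0.66962678, -0.39498644,  0.62895604,  0.60328155],
       [-0.01800671,  0.85523859,  0.51792153,  0.59578539],
       [ 0.        ,  0.        ,  0.        ,  1.        ]])}
```

View pics/top0.png

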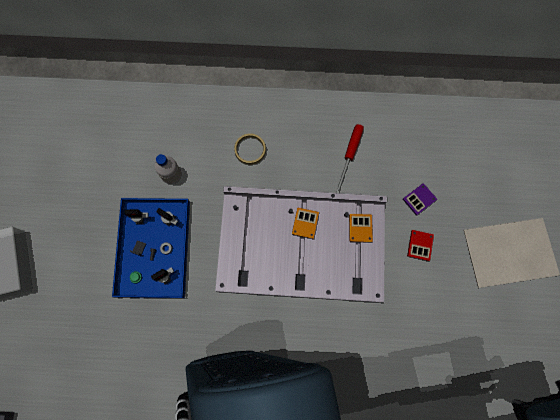

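View pics/side0.png

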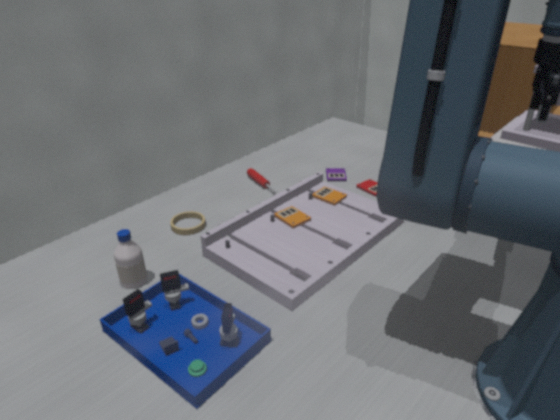

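The top view shows amber carriers in lanes 2 (306,223) and 3 (361,228), with lane 1 empty. The pockets are near (243,278), (300,282) and (357,286), and the bolts are at (134,215), (168,216) and (165,274). Next I'll measure these and crop the bin.

```bash
cat > h.py <<'E'
from bench import ctrl
import cv2,numpy as np
CAL={n:ctrl.calibration(n) for n in("top","side")}
def ray(n,p):
    c=CAL[n];K=c["camera_matrix"];T=c["world_from_camera"]
    d=np.array([(p[0]-K[0,2])/K[0,0],-(p[1]-K[1,2])/K[1,1],-1.])
    return T[:3,3],T[:3,:3]@d
def plane(n,p,z):
    o,d=ray(n,p); return o+d*(z-o[2])/d[2]
def tri(a,b):
    o1,d1=ray("top",a);o2,d2=ray("side",b)
    s=np.linalg.lstsq(np.c_[d1,-d2],o2-o1,rcond=None)[0]
    p,q=o1+s[0]*d1,o2+s[1]*d2
    return (p+q)/2,np.linalg.norm(p-q)
def proj(n,P):
    c=CAL[n];K=c["camera_matrix"];T=c["world_from_camera"]
    v=T[:3,:3].T@(np.array(P)-T[:3,3]); return K[0,2]+K[0,0]*v[0]/-v[2],K[1,2]-K[1,1]*v[1]/-v[2]
def shot(n,f):
    im=cv2.cvtColor(ctrl.camera(n),cv2.COLOR_RGB2BGR); cv2.imwrite(f"pics/{f}.png",im); return im
def amber(im):
    h=cv2.cvtColor(im,cv2.COLOR_BGR2HSV)
    m=cv2.inRange(h,(12,130,90),(28,255,255))
    m=cv2.morphologyEx(m,cv2.MORPH_CLOSE,np.ones((9,9)))
    return [c for c in cv2.findContours(m,0,2)[0] if cv2.contourArea(c)>150]
E
python3 - <<'E'
from h import *
im=cv2.imread("pics/top0.png")
g=im.max(2)
P=[]
for x,y in((243,278),(300,282),(357,286)):
    s=g[y-14:y+15,x-14:x+15]; m=((s<75)*255).astype('uint8')
    m=cv2.morphologyEx(m,cv2.MORPH_OPEN,np.ones((6,6)))
    M=cv2.moments(m,True); p=(x-14+M['m10']/M['m00'],y-14+M['m01']/M['m00'])
    w=plane("top",p,.03);P.append(w);print("pocket",np.round(p,1),M['m00'],w.round(4))
d=P[0]-P[2];print("span",np.linalg.norm(d),"yaw deg",np.degrees(np.arctan2(-d[0],d[1])))
for c in amber(im):
    q=np.array([plane("top",p[0],.04)[:2] for p in c],dtype=np.float32)
    print("amber",cv2.minAreaRect(q))
a=cv2.resize(im[190:310,100:200],None,fx=6,fy=5*1.0,interpolation=cv2.INTER_CUBIC);
a=cv2.resize(im[195:305,105:200],None,fx=5,fy=5,interpolation=cv2.INTER_CUBIC)
cv2.imwrite("pics/bintop.png",a)
b=cv2.imread("pics/side0.png")[255:400,90:285]
cv2.imwrite("pics/binside.png",cv2.resize(b,None,fx=4,fy=4,interpolation=cv2.INTER_CUBIC))
E
```

```text
pocket [243.5 279. ] 140.0 [0.443  0.0522 0.03  ]
pocket [300.5 283. ] 145.0 [ 0.4403 -0.0875  0.03  ]
pocket [358.  286.5] 144.0 [ 0.439  -0.2275  0.03  ]
span 0.2797352283509801 yaw deg -0.8240481638629664
amber ((0.5842722654342651, -0.23113635182380676), (0.06868616491556168, 0.05497585982084274), 2.7719554901123047)
amber ((0.589907169342041, -0.09301550686359406), (0.05550019443035126, 0.06960520148277283), 80.46148681640625)
```

View pics/bintop.png

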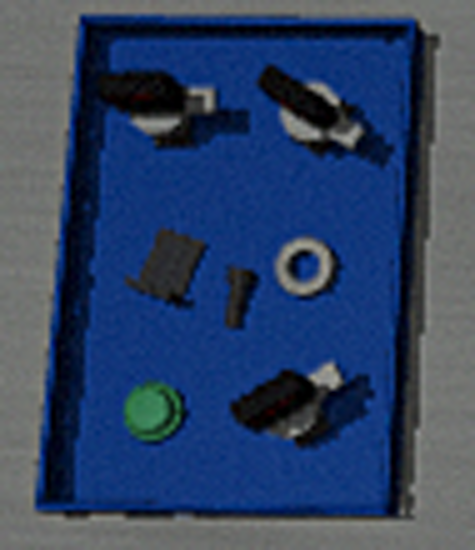

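View pics/binside.png

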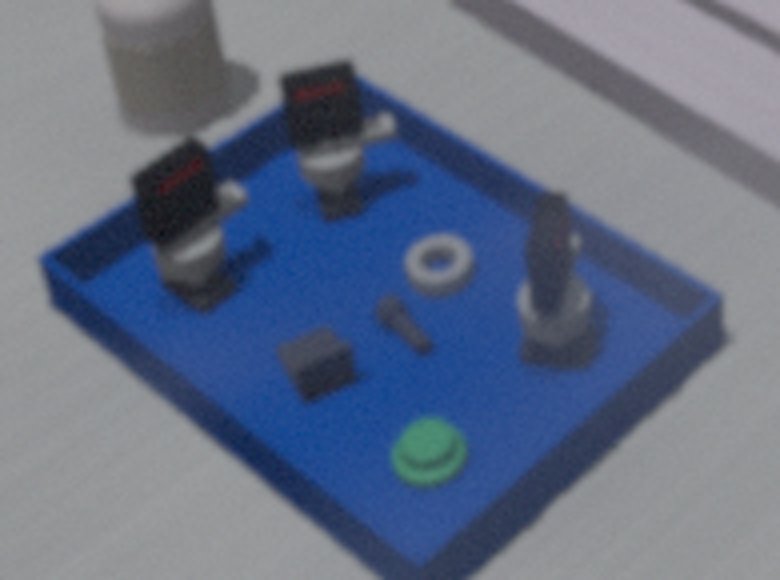

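```bash
python3 - <<'E'
from h import *
t=cv2.imread("pics/top0.png");s=cv2.imread("pics/side0.png")
# black = wing: low brightness, low saturation
def blobs(im,roi):
    x0,y0,x1,y1=roi;c=im[y0:y1,x0:x1]
    m=((c.max(2)<48)*255).astype('uint8')
    n,l,st,ce=cv2.connectedComponentsWithStats(m)
    for i in range(1,n):
        if st[i,4]>25:
            cn=cv2.findContours((l==i).astype('uint8'),0,2)[0][0]
            print(roi,(ce[i]+[x0,y0]).round(1),st[i],cv2.minAreaRect(cn)[1:])
print('top');blobs(t,(122,203,188,295));print('side');blobs(s,(115,260,245,350))
# pixel of top-face centres guess (crop/5+offset) , toe tips
for n,g,toe,sd in(("A",(133.5,212.5),(148,214.5),(90+172/4,255+175/4)),("B",(164.5,213),(176,222),(90+320/4,255+88/4)),("C",(159.5,274.5),(173,269),(90+551/4,255+215/4))):
    print(n,"plane",plane("top",g,.078).round(4),"toe",plane("top",toe,.0395).round(4),"tri",tri(g,sd))
print("bottle top",plane("top",(162,160),.12), "bin corners",[plane("top",p,.03).round(3) for p in((121,198),(189,199),(187,298),(113,297))])
E
```

```text
top
(122, 203, 188, 295) [133.3 214.6] [  0   0  32  26 247] ((25.0, 31.0), 90.0)
(122, 203, 188, 295) [185.4 256.3] [ 61   3   5  89 193] ((2.6805005073547363, 88.08860778808594), 3.0127875804901123)
(122, 203, 188, 295) [165.1 214.5] [ 35   5  19  13 103] ((19.230182647705078, 6.260990142822266), 26.56505012512207)
(122, 203, 188, 295) [139.  247.9] [ 9 38 15 15 90] ((11.70411491394043, 12.874526023864746), 20.556045532226562)
(122, 203, 188, 295) [153.1 253.1] [29 46  6 11 30] ((3.4139678478240967, 10.373208999633789), 23.198589324951172)
(122, 203, 188, 295) [162.3 275.5] [ 29  66  26  15 178] ((24.619577407836914, 13.88206672668457), 4.39870548248291)
side
(115, 260, 245, 350) [170.3 283.7] [ 47  13  18  18 146] ((13.555760383605957, 17.826751708984375), 68.19859313964844)
(115, 260, 245, 350) [133.4 304. ] [  9  31  20  26 293] ((17.473054885864258, 22.46535873413086), 56.3099365234375)
A plane [0.5852 0.3257 0.078 ] toe [0.5906 0.3013 0.0395] tri (array([0.58931603, 0.33100904, 0.06825527]), np.float64(0.005272680505571112))
B plane [0.5877 0.2505 0.078 ] toe [0.575  0.2292 0.0395] tri (array([0.59079886, 0.25383064, 0.06787845]), np.float64(0.001981590554437737))
C plane [0.4392 0.2466 0.078 ] toe [0.4577 0.2248 0.0395] tri (array([0.44065675, 0.24783708, 0.07796254]), np.float64(0.003785288320740461))
bottle top [0.70786528 0.25953655 0.12      ] bin corners [array([0.632, 0.378, 0.03 ]), array([0.639, 0.204, 0.03 ]), array([0.39 , 0.186, 0.03 ]), array([0.384, 0.365, 0.03 ])]
```

```bash
cat >> h.py <<'E'
from scipy.spatial.transform import Rotation as R
import sys
def go(x,y,z,yaw):
    o=ctrl.get_obs();q=o["eef_rot"];r=R.from_quat([q[1],q[2],q[3],q[0]])
    a=np.radians(yaw);T=np.array([[np.cos(a),np.sin(a),0],[np.sin(a),-np.cos(a),0],[0,0,-1]])
    d=r.inv().apply(np.array([x,y,z])-o["eef_pos"])*100
    w=np.degrees((r.inv()*R.from_matrix(T)).as_rotvec())/6
    print("xyz",d.round(2),"dr",w.round(2),"rows needed",np.ceil(max(np.linalg.norm(d)/6.2,np.linalg.norm(w)/1.75)),"t",round(o["time_s"],1))
if __name__=="__main__": go(*map(float,sys.argv[1:]))
E
python3 h.py .5643 -.232 .11 2.8
```

```text
xyz [ 41.84 -13.03  13.98] dr [-0.02 -0.    3.59] rows needed 8.0 t 0.1
```

Emit:
send_rows(
  dr=[
    [0,0,0.5],
    [0,0,1],
    [0,0,1.5],
    [0,0,2],
    [0,0,2.5],
    [0,0,3],
    [0,0,3.6],
    [0,0,3.6],
  ],
  xyz=[
    [5.5,-1.7,1.5],
    [11,-3.4,3.5],
    [16.5,-5.1,5],
    [22,-6.8,7],
    [27.5,-8.5,9],
    [33,-10.2,11],
    [38,-11.8,13],
    [41.8,-13,14],
  ],
  jaw=[80,80,80,80,80,80,80,80],
)

```text
time_s: 1.1
eef_pos: [0.5648, -0.2308, 0.1084]
eef_rot: [-0.001, 1.0, 0.024, -0.001]
wrist_force: [-0.2, -0.7, 0.3]
opening: 0.799
grasp_force: 0.0
```

```bash
python3 h.py .5643 -.232 .056 2.8; python3 - <<'E'
from h import *
shot("side","s1")
E
```

```text
xyz [-0.05  0.13  5.24] dr [-0.02  0.02 -0.  ] rows needed 1.0 t 1.1
```

View pics/s1.png

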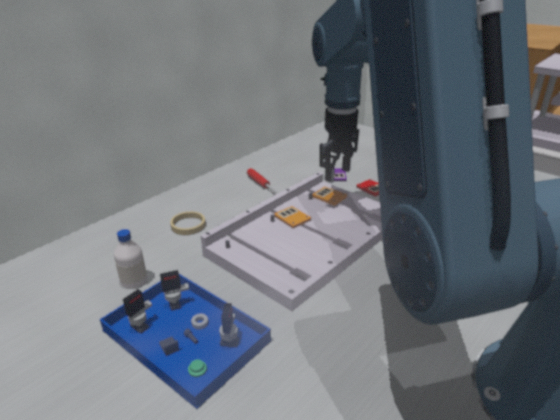

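The side view shows the gripper squarely above carrier 3 at about (335,190). Descending and gripping.

Emit:
send_rows(
  dr=[
    [0,0,0],
    [0,0,0],
    [0,0,0],
    [0,0,0],
    [0,0,0],
    [0,0,0],
    [0,0,0],
    [0,0,0],
  ],
  xyz=[
    [0,0.1,2],
    [0,0.1,4],
    [0,0.1,5],
    [0,0.1,5.5],
    [0,0.1,5.8],
    [0,0.1,6],
    [0,0.1,6],
    [0,0.1,6],
  ],
  jaw=[80,80,80,80,80,75,60,55],
)

```text
time_s: 2.15
eef_pos: [0.5649, -0.2345, 0.0512]
eef_rot: [0.0, 1.0, 0.024, 0.001]
wrist_force: [-0.3, 0.0, 3.0]
opening: 0.625
grasp_force: 63.3
```

Emit:
send_rows(
  dr=[
    [0,0,0],
    [0,0,0],
    [0,0,0],
    [0,0,0],
    [0,0,0],
    [0,0,0],
    [0,0,0],
    [0,0,0],
  ],
  xyz=[
    [0,0,0],
    [0,0,0],
    [0,0,0],
    [0,0,0],
    [0,0,0],
    [0,0,0],
    [0,0,0],
    [0,0,0],
  ],
  jaw=[55,55,55,55,55,55,55,55],
)

```text
time_s: 3.15
eef_pos: [0.5649, -0.2345, 0.0511]
eef_rot: [0.0, 1.0, 0.024, 0.001]
wrist_force: [-1.4, -0.3, 5.2]
opening: 0.629
grasp_force: 63.5
```

```bash
python3 h.py .592 -.230 .0485 -0.8
```

```text
xyz [ 2.73 -0.32  0.27] dr [ 0.01 -0.01  0.59] rows needed 1.0 t 3.1
```

Emit:
send_rows(
  dr=[
    [0,0,0.1],
    [0,0,0.2],
    [0,0,0.3],
    [0,0,0.4],
    [0,0,0.5],
    [0,0,0.6],
    [0,0,0.6],
    [0,0,0.6],
  ],
  xyz=[
    [0.4,0,-0.1],
    [0.8,0,-0.1],
    [1.2,-0.1,-0.1],
    [1.6,-0.1,-0.1],
    [2.0,-0.1,-0.1],
    [2.3,-0.2,-0.1],
    [2.6,-0.2,-0.1],
    [2.6,-0.2,-0.1],
  ],
  jaw=[55,55,55,55,55,55,55,55],
)

```text
time_s: 4.15
eef_pos: [0.5906, -0.2308, 0.0512]
eef_rot: [-0.0, 1.0, -0.007, 0.0]
wrist_force: [-0.3, -1.0, 0.5]
opening: 0.626
grasp_force: 62.9
```

Emit:
send_rows(
  dr=[
    [0,0,0],
    [0,0,0],
    [0,0,0],
    [0,0,0],
    [0,0,0],
    [0,0,0],
    [0,0,0],
    [0,0,0],
  ],
  xyz=[
    [0.1,0,0],
    [0.2,0,0],
    [0.3,0,0],
    [0.4,0,0],
    [0.4,0,0],
    [0.4,0,0],
    [0.4,0,0],
    [0.4,0,0],
  ],
  jaw=[55,55,55,55,55,55,55,55],
)

```text
time_s: 5.15
eef_pos: [0.5942, -0.231, 0.0513]
eef_rot: [-0.0, 1.0, -0.008, 0.0]
wrist_force: [0.2, 0.5, -0.6]
opening: 0.625
grasp_force: 62.9
```

No fence contact yet. I'll continue in +x with small steps.

Emit:
send_rows(
  dr=[
    [0,0,0],
    [0,0,0],
    [0,0,0],
    [0,0,0],
    [0,0,0],
    [0,0,0],
    [0,0,0],
    [0,0,0],
  ],
  xyz=[
    [0.1,0,0],
    [0.2,0,0],
    [0.2,0,0],
    [0.2,0,0],
    [0.2,0,0],
    [0.2,0,0],
    [0.2,0,0],
    [0.2,0,0],
  ],
  jaw=[55,55,55,55,55,55,55,55],
)

```text
time_s: 6.15
eef_pos: [0.5953, -0.231, 0.0512]
eef_rot: [-0.0, 1.0, -0.008, -0.001]
wrist_force: [-5.7, 1.0, 3.0]
opening: 0.624
grasp_force: 63.2
```

Emit:
send_rows(
  dr=[
    [0,0,0],
    [0,0,0],
    [0,0,0],
    [0,0,0],
    [0,0,0],
    [0,0,0],
    [0,0,0],
    [0,0,0],
  ],
  xyz=[
    [0.1,0,0],
    [0.2,0,0],
    [0.2,0,0],
    [0.2,0,0],
    [0.2,0,0],
    [0.2,0,0],
    [0.2,0,0],
    [0.2,0,0],
  ],
  jaw=[55,55,55,55,55,55,55,55],
)

```text
time_s: 7.15
eef_pos: [0.5954, -0.231, 0.0511]
eef_rot: [-0.001, 1.0, -0.007, -0.003]
wrist_force: [-13.0, -0.1, 8.4]
opening: 0.626
grasp_force: 63.9
```

Fence contact. I'll ease off in x and move +y to the dowel.

Emit:
send_rows(
  dr=[
    [0,0,0],
    [0,0,0],
    [0,0,0],
    [0,0,0],
    [0,0,0],
    [0,0,0],
    [0,0,0],
    [0,0,0],
  ],
  xyz=[
    [-0.2,0,0],
    [-0.2,-0.05,0],
    [-0.2,-0.1,0],
    [-0.2,-0.15,0],
    [-0.2,-0.2,0],
    [-0.2,-0.2,0],
    [-0.2,-0.2,0],
    [-0.2,-0.2,0],
  ],
  jaw=[55,55,55,55,55,55,55,55],
)

```text
time_s: 8.15
eef_pos: [0.5954, -0.2303, 0.0512]
eef_rot: [0.001, 1.0, -0.008, -0.001]
wrist_force: [-6.7, -4.3, 0.9]
opening: 0.624
grasp_force: 63.0
```

Emit:
send_rows(
  dr=[
    [0,0,0],
    [0,0,0],
    [0,0,0],
    [0,0,0],
    [0,0,0],
    [0,0,0],
    [0,0,0],
    [0,0,0],
  ],
  xyz=[
    [0,-0.05,0],
    [0,-0.1,0],
    [0,-0.15,0],
    [0,-0.2,0],
    [0,-0.2,0],
    [0,-0.2,0],
    [0,-0.2,0],
    [0,-0.2,0],
  ],
  jaw=[55,55,55,55,55,55,55,55],
)

```text
time_s: 9.15
eef_pos: [0.5954, -0.2284, 0.0512]
eef_rot: [0.001, 1.0, -0.008, -0.001]
wrist_force: [-6.0, -4.7, 0.5]
opening: 0.63
grasp_force: 63.0
```

Emit:
send_rows(
  dr=[
    [0,0,0],
    [0,0,0],
    [0,0,0],
    [0,0,0],
    [0,0,0],
    [0,0,0],
    [0,0,0],
    [0,0,0],
  ],
  xyz=[
    [0,-0.05,0],
    [0,-0.1,0],
    [0,-0.15,0],
    [0,-0.2,0],
    [0,-0.2,0],
    [0,-0.2,0],
    [0,-0.2,0],
    [0,-0.2,0],
  ],
  jaw=[55,55,55,55,55,55,55,55],
)

```text
time_s: 10.15
eef_pos: [0.5955, -0.2269, 0.0512]
eef_rot: [0.001, 1.0, -0.008, -0.001]
wrist_force: [-6.2, -6.5, 1.2]
opening: 0.625
grasp_force: 63.0
```

```bash
python3 - <<'E'
from h import *
im=shot("side","s2")
cv2.imwrite("pics/s2c.png",cv2.resize(im[130:290,200:400],None,fx=4,fy=4*.93,interpolation=cv2.INTER_CUBIC))
E
```

```text
(no output)
```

View pics/s2c.png

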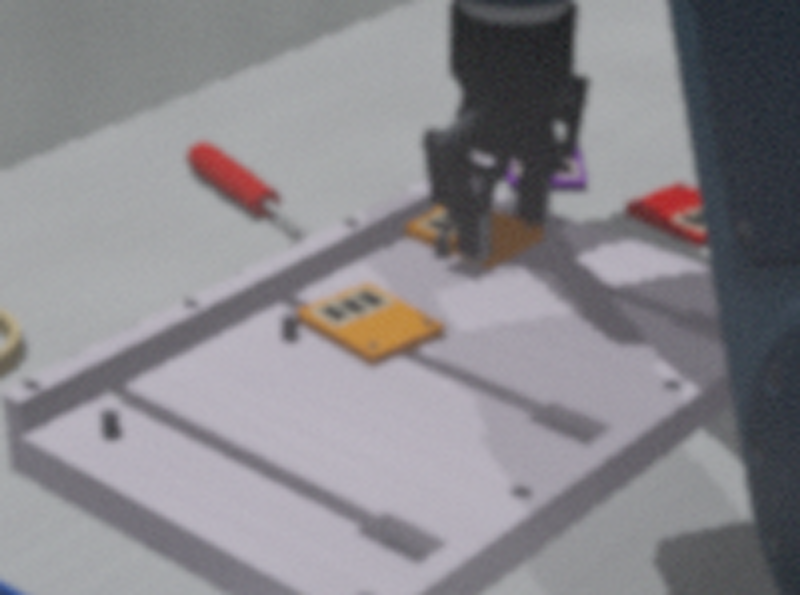

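The crop shows the carrier under the gripper with the dowel just ahead of the left finger, near contact. One more nudge should confirm it.

Emit:
send_rows(
  dr=[
    [0,0,0],
    [0,0,0],
    [0,0,0],
    [0,0,0],
    [0,0,0],
    [0,0,0],
    [0,0,0],
    [0,0,0],
  ],
  xyz=[
    [0,-0.05,0],
    [0,-0.1,0],
    [0,-0.15,0],
    [0,-0.2,0],
    [0.1,-0.2,0],
    [0.1,-0.2,0],
    [0.1,-0.2,0],
    [0.1,-0.2,0],
  ],
  jaw=[55,55,55,55,55,55,55,55],
)

```text
time_s: 11.2
eef_pos: [0.5955, -0.2266, 0.0513]
eef_rot: [0.002, 1.0, -0.008, -0.002]
wrist_force: [-10.4, -12.6, 2.3]
opening: 0.625
grasp_force: 63.2
```

Emit:
send_rows(
  dr=[
    [0,0,0],
    [0,0,0],
    [0,0,0],
    [0,0,0],
    [0,0,0],
    [0,0,0],
    [0,0,0],
    [0,0,0],
  ],
  xyz=[
    [-0.1,0.1,0],
    [-0.2,0.25,0],
    [-0.2,0.25,0],
    [-0.2,0.25,0],
    [-0.2,0.25,0],
    [-0.2,0.25,-1],
    [-0.2,0.25,-3],
    [-0.2,0.25,-6],
  ],
  jaw=[55,55,80,80,80,80,80,80],
)

```text
time_s: 12.2
eef_pos: [0.5951, -0.2253, 0.1126]
eef_rot: [-0.0, 1.0, -0.007, -0.0]
wrist_force: [1.1, 0.1, -0.2]
opening: 0.798
grasp_force: 0.0
```

```bash
python3 h.py .571 -.0875 .112 -9.5
```

```text
xyz [ -2.62 -13.74   0.06] dr [-0.    0.    1.44] rows needed 3.0 t 12.2
```

Emit:
send_rows(
  dr=[
    [0,0,0.5],
    [0,0,1],
    [0,0,1.4],
    [0,0,1.45],
    [0,0,1.45],
    [0,0,1.45],
    [0,0,1.45],
    [0,0,1.45],
  ],
  xyz=[
    [-1,-5,0],
    [-2,-10,0],
    [-2.6,-13,0],
    [-2.6,-13.7,0],
    [-2.6,-13.7,1],
    [-2.6,-13.7,3],
    [-2.6,-13.7,5],
    [-2.6,-13.7,6],
  ],
  jaw=[80,80,80,80,80,80,80,80],
)

```text
time_s: 13.2
eef_pos: [0.5699, -0.0883, 0.0485]
eef_rot: [-0.001, 0.996, -0.084, -0.002]
wrist_force: [-0.6, 0.3, 0.9]
opening: 0.798
grasp_force: 0.0
```

Emit:
send_rows(
  dr=[
    [0,0,0],
    [0,0,0],
    [0,0,0],
    [0,0,0],
    [0,0,0],
    [0,0,0],
    [0,0,0],
    [0,0,0],
  ],
  xyz=[
    [0,0,0],
    [0,0,0.1],
    [0,0,0.1],
    [0,0,0.1],
    [0,0,0.1],
    [0,0,0.1],
    [0,0,0.1],
    [0,0,0.1],
  ],
  jaw=[80,75,65,55,55,55,55,55],
)

```text
time_s: 14.2
eef_pos: [0.5721, -0.0884, 0.0516]
eef_rot: [0.0, 0.997, -0.083, 0.001]
wrist_force: [-1.1, -0.4, 5.9]
opening: 0.627
grasp_force: 62.3
```

```bash
python3 h.py .597 -.089 .0512 -0.8
```

```text
xyz [ 2.47 -0.35  0.04] dr [ 0.01 -0.02 -1.46] rows needed 1.0 t 14.2
```

Emit:
send_rows(
  dr=[
    [0,0,-0.3],
    [0,0,-0.6],
    [0,0,-0.9],
    [0,0,-1.2],
    [0,0,-1.45],
    [0,0,-1.45],
    [0,0,-1.45],
    [0,0,-1.45],
  ],
  xyz=[
    [0.3,0,-0.2],
    [0.7,0,-0.2],
    [1.1,-0.1,-0.2],
    [1.4,-0.1,-0.2],
    [1.7,-0.1,-0.2],
    [2.0,-0.1,-0.2],
    [2.2,-0.1,-0.2],
    [2.2,-0.1,-0.2],
  ],
  jaw=[55,55,55,55,55,55,55,55],
)

```text
time_s: 15.2
eef_pos: [0.5933, -0.0909, 0.0523]
eef_rot: [0.0, 1.0, -0.008, 0.0]
wrist_force: [-0.5, 0.6, -0.1]
opening: 0.624
grasp_force: 62.9
```

Emit:
send_rows(
  dr=[
    [0,0,0],
    [0,0,0],
    [0,0,0],
    [0,0,0],
    [0,0,0],
    [0,0,0],
    [0,0,0],
    [0,0,0],
  ],
  xyz=[
    [0.1,0,0],
    [0.2,0,0],
    [0.3,0,0],
    [0.4,0,0],
    [0.4,0,0],
    [0.4,0,0],
    [0.4,0,0],
    [0.4,0,0],
  ],
  jaw=[55,55,55,55,55,55,55,55],
)

```text
time_s: 16.2
eef_pos: [0.5972, -0.0909, 0.0523]
eef_rot: [-0.0, 1.0, -0.008, -0.0]
wrist_force: [-0.8, 0.1, -0.5]
opening: 0.623
grasp_force: 62.9
```

Emit:
send_rows(
  dr=[
    [0,0,0],
    [0,0,0],
    [0,0,0],
    [0,0,0],
    [0,0,0],
    [0,0,0],
    [0,0,0],
    [0,0,0],
  ],
  xyz=[
    [0,-0.1,0],
    [0,-0.2,0],
    [0,-0.3,0],
    [0.1,-0.3,0],
    [0.2,-0.3,0],
    [0.3,-0.3,0],
    [0.4,-0.3,0],
    [0.4,-0.3,0],
  ],
  jaw=[55,55,55,55,55,55,55,55],
)

```text
time_s: 17.2
eef_pos: [0.5992, -0.0879, 0.0517]
eef_rot: [-0.0, 1.0, -0.007, -0.002]
wrist_force: [-8.5, -1.4, 3.4]
opening: 0.624
grasp_force: 63.4
```

Emit:
send_rows(
  dr=[
    [0,0,0],
    [0,0,0],
    [0,0,0],
    [0,0,0],
    [0,0,0],
    [0,0,0],
    [0,0,0],
    [0,0,0],
  ],
  xyz=[
    [0,-0.1,0],
    [0,-0.1,0],
    [0,-0.2,0],
    [0,-0.2,0],
    [0,-0.2,0],
    [0,-0.2,0],
    [0,-0.2,0],
    [0,-0.2,0],
  ],
  jaw=[55,55,55,55,55,55,55,55],
)

```text
time_s: 18.2
eef_pos: [0.5992, -0.0869, 0.0516]
eef_rot: [0.0, 1.0, -0.008, -0.002]
wrist_force: [-8.4, -5.2, 1.6]
opening: 0.627
grasp_force: 63.3
```

Emit:
send_rows(
  dr=[
    [0,0,0],
    [0,0,0],
    [0,0,0],
    [0,0,0],
    [0,0,0],
    [0,0,0],
    [0,0,0],
    [0,0,0],
  ],
  xyz=[
    [0,-0.1,0],
    [0,-0.1,0],
    [0,-0.2,0],
    [0,-0.2,0],
    [0,-0.2,0],
    [0,-0.2,0],
    [0,-0.2,0],
    [0,-0.2,0],
  ],
  jaw=[55,55,55,55,55,55,55,55],
)

```text
time_s: 19.2
eef_pos: [0.5992, -0.0864, 0.0517]
eef_rot: [0.001, 1.0, -0.008, -0.002]
wrist_force: [-9.0, -10.4, 1.8]
opening: 0.625
grasp_force: 63.3
```

Emit:
send_rows(
  dr=[
    [0,0,0],
    [0,0,0],
    [0,0,0],
    [0,0,0],
    [0,0,0],
    [0,0,0],
    [0,0,0],
    [0,0,0],
  ],
  xyz=[
    [0,-0.1,0],
    [0,-0.1,0],
    [0,-0.1,0],
    [0,-0.1,0],
    [0,-0.1,0],
    [0,-0.1,0],
    [0,-0.1,0],
    [0,-0.1,0],
  ],
  jaw=[55,55,55,55,55,55,55,55],
)

```text
time_s: 20.2
eef_pos: [0.5992, -0.0862, 0.0517]
eef_rot: [0.002, 1.0, -0.008, -0.002]
wrist_force: [-8.7, -13.6, 0.6]
opening: 0.625
grasp_force: 63.3
```

Emit:
send_rows(
  dr=[
    [0,0,0],
    [0,0,0],
    [0,0,0],
    [0,0,0],
    [0,0,0],
    [0,0,0],
    [0,0,0],
    [0,0,0],
  ],
  xyz=[
    [-0.1,0.2,0],
    [-0.2,0.3,0],
    [-0.2,0.3,0],
    [-0.2,0.3,0],
    [-0.2,0.3,0],
    [-0.2,0.3,-2],
    [-0.2,0.3,-5],
    [-0.2,0.3,-9],
  ],
  jaw=[55,55,80,80,80,80,80,80],
)

```text
time_s: 21.2
eef_pos: [0.599, -0.0856, 0.1439]
eef_rot: [-0.0, 1.0, -0.007, -0.0]
wrist_force: [-0.0, -0.1, -0.1]
opening: 0.799
grasp_force: 0.0
```

```bash
python3 h.py .4405 .250 .13 32
```

```text
xyz [-16.34 -33.32   1.41] dr [-0.    0.   -5.48] rows needed 6.0 t 21.2
```

Emit:
send_rows(
  dr=[
    [0,0,-0.8],
    [0,0,-1.6],
    [0,0,-2.4],
    [0,0,-3.2],
    [0,0,-4],
    [0,0,-4.8],
    [0,0,-5.5],
    [0,0,-5.5],
  ],
  xyz=[
    [-2.5,-5,0],
    [-5,-10,0],
    [-7.5,-15,0],
    [-10,-20,0],
    [-12.5,-25,0],
    [-14.5,-29.5,1],
    [-16.3,-33.3,1.4],
    [-16.3,-33.3,1.4],
  ],
  jaw=[80,80,80,80,80,80,80,80],
)

```text
time_s: 22.2
eef_pos: [0.4401, 0.2519, 0.1294]
eef_rot: [-0.0, 0.96, 0.279, 0.0]
wrist_force: [-0.6, 0.7, 0.1]
opening: 0.8
grasp_force: 0.0
```

```bash
python3 h.py .4405 .250 .069 32; python3 - <<'E'
from h import *
a=shot("top","t3");b=shot("side","s3")
for c in amber(a):
    q=np.array([plane("top",p[0],.04)[:2] for p in c],dtype=np.float32)
    print("amber",cv2.minAreaRect(q))
k=cv2.resize(a[180:305,105:205],None,fx=4,fy=4,interpolation=cv2.INTER_CUBIC)
l=cv2.resize(b[215:340,150:250],None,fx=4,fy=4,interpolation=cv2.INTER_CUBIC)
cv2.imwrite("pics/ts3.png",np.hstack([k,l]))
E
```

```text
xyz [-0.07  0.19  6.04] dr [-0.   -0.01  0.07] rows needed 1.0 t 22.2
amber ((0.6155674457550049, -0.22738805413246155), (0.05547437071800232, 0.0697476714849472), 88.97969055175781)
amber ((0.6172717213630676, -0.08771005272865295), (0.05593351647257805, 0.06982029974460602), 88.91682434082031)
```

View pics/ts3.png

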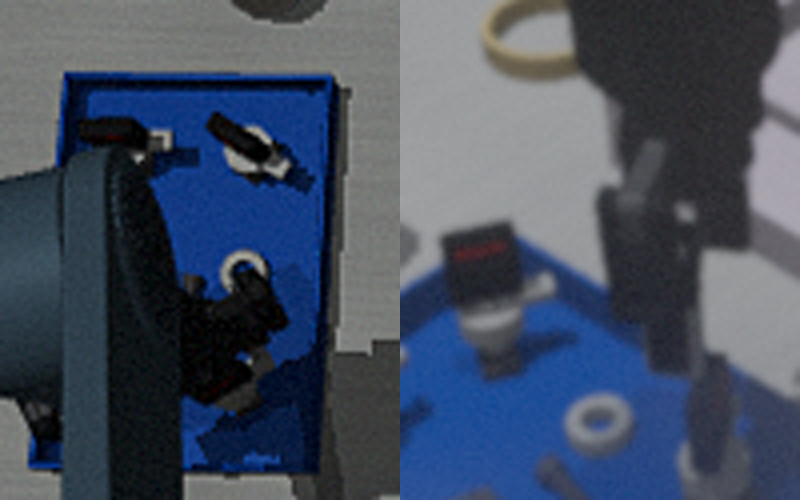

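Both carriers are home at about -1°, matching the base yaw, and bolt C stands below the gripper. I'll check the wing's position in the side view.

```bash
python3 - <<'E'
from h import *
print("proj axis target grip", proj("side",(.4405,.25,.0625)),"seen ~",(90+549/4,255+250/4), "boss proj",proj("side",(.4405,.25,.0305)),"seen",(90+553/4,255+312/4))
print("from side boss:",plane("side",(90+553/4,255+310/4),.0305),"grip",plane("side",(90+549/4,255+250/4),.0625))
print("B from side boss",plane("side",(90+333/4,255+165/4),.0305),"grip",plane("side",(90+321/4,255+105/4),.0625))
print("eef proj",proj("side",ctrl.get_obs()["eef_pos"]),"seen ~",(150+270/4,215+330/4))
E
```

```text
proj axis target grip (np.float64(228.6405906580169), np.float64(316.710963142662)) seen ~ (227.25, 317.5) boss proj (np.float64(229.9560628513966), np.float64(330.70862190895957)) seen (228.25, 333.0)
from side boss: [0.43969664 0.25467236 0.0305    ] grip [0.4408984  0.25274996 0.0625    ]
B from side boss [0.58290307 0.25982156 0.0305    ] grip [0.58750641 0.25785147 0.0625    ]
eef proj (np.float64(225.21481672028455), np.float64(284.93131317839106)) seen ~ (217.5, 297.5)
```

Emit:
send_rows(
  dr=[
    [0,0,0],
    [0,0,0],
    [0,0,0],
    [0,0,0],
    [0,0,0],
    [0,0,0],
    [0,0,0],
    [0,0,0],
  ],
  xyz=[
    [0,0,2],
    [0,0,4],
    [0,0,5.5],
    [0,0,6],
    [0,0,6],
    [0,0,6],
    [0,0,6],
    [0,0,6],
  ],
  jaw=[80,80,80,80,65,50,42,40],
)

```text
time_s: 23.3
eef_pos: [0.4416, 0.2499, 0.0689]
eef_rot: [-0.0, 0.961, 0.277, 0.001]
wrist_force: [-1.3, 0.9, 2.7]
opening: 0.402
grasp_force: 9.6
```

Emit:
send_rows(
  dr=[
    [0,0,0],
    [0,0,0],
    [0,0,0],
    [0,0,0],
    [0,0,0],
    [0,0,0],
    [0,0,0],
    [0,0,0],
  ],
  xyz=[
    [0,0,0],
    [0,0,0],
    [0,0,0],
    [0,0,0],
    [0,0,0],
    [0,0,0],
    [0,0,0],
    [0,0,0],
  ],
  jaw=[35,32,30,30,30,30,30,30],
)

```text
time_s: 24.3
eef_pos: [0.4417, 0.25, 0.0691]
eef_rot: [-0.0, 0.961, 0.277, 0.001]
wrist_force: [-1.2, 0.7, 6.0]
opening: 0.389
grasp_force: 59.1
```

Emit:
send_rows(
  dr=[
    [0,0,0],
    [0,0,0],
    [0,0,0],
    [0,0,-1.7],
    [0,0,-3.4],
    [0,0,-5.1],
    [0,0,-6.8],
    [0,0,-8],
  ],
  xyz=[
    [0,0,0],
    [0,0,0],
    [0,0,0],
    [0,0,0],
    [0,0,0],
    [0,0,0],
    [0,0,0],
    [0,0,0],
  ],
  jaw=[60,60,60,60,60,60,60,60],
)

```text
time_s: 25.3
eef_pos: [0.4412, 0.2494, 0.0682]
eef_rot: [-0.0, 0.764, 0.646, -0.0]
wrist_force: [0.4, -0.4, 0.1]
opening: 0.604
grasp_force: 0.0
```

Emit:
send_rows(
  dr=[
    [0,0,-1.7],
    [0,0,-3.4],
    [0,0,-5.1],
    [0,0,-6.5],
    [0,0,-7],
    [0,0,-7],
    [0,0,-7],
    [0,0,-7],
  ],
  xyz=[
    [0,0,0],
    [0,0,0],
    [0,0,0],
    [0,0,0.3],
    [0,0,0.6],
    [0,0,0.6],
    [0,0,0.6],
    [0,0,0.6],
  ],
  jaw=[60,60,60,60,60,50,30,10],
)

```text
time_s: 26.3
eef_pos: [0.4414, 0.2495, 0.0624]
eef_rot: [0.0, 0.484, 0.875, 0.0]
wrist_force: [0.3, 0.6, -0.7]
opening: 0.132
grasp_force: 59.0
```

Emit:
send_rows(
  dr=[
    [0,0,0],
    [0,0,0],
    [0,0,0],
    [0,0,0],
    [0,0,0],
    [0,0,0],
    [0,0,0],
    [0,0,0],
  ],
  xyz=[
    [0,0,0],
    [0,0,0],
    [0,0,0],
    [0,0,0],
    [0,0,-2],
    [0,0,-4.5],
    [0,0,-7],
    [0,0,-10],
  ],
  jaw=[5,5,5,5,5,5,5,5],
)

```text
time_s: 27.3
eef_pos: [0.4408, 0.2494, 0.1627]
eef_rot: [-0.0, 0.484, 0.875, -0.0]
wrist_force: [0.4, 0.8, -0.1]
opening: 0.135
grasp_force: 59.1
```

```bash
python3 h.py .439 -.0835 .163 89.2; python3 - <<'E'
from h import *
o=ctrl.get_obs();print(o["wrist_force"],o["eef_rot"])
b=shot("side","s4")
cv2.imwrite("pics/s4c.png",cv2.resize(b[180:350,130:300],None,fx=3.5,fy=3.5,interpolation=cv2.INTER_CUBIC))
E
```

```text
xyz [-2.809e+01 -1.786e+01 -2.000e-02] dr [-0.01  0.    5.49] rows needed 6.0 t 27.3
[ 0.44236001  0.79185355 -0.07484078] [-3.78355253e-04  4.83776985e-01  8.75191145e-01 -3.81682107e-04]
```

View pics/s4c.png

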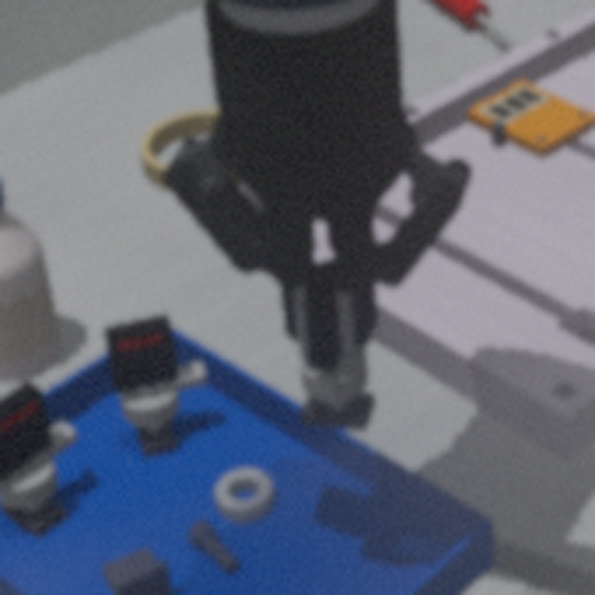

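The side crop shows bolt C held upright in the gripper and clear of the bin. Moving over pocket 2.

Emit:
send_rows(
  dr=[
    [0,0,0.8],
    [0,0,1.6],
    [0,0,2.4],
    [0,0,3.2],
    [0,0,4],
    [0,0,4.8],
    [0,0,5.5],
    [0,0,5.5],
  ],
  xyz=[
    [-4,-2.5,0],
    [-8,-5.1,0],
    [-12,-7.6,0],
    [-16.5,-10.5,0],
    [-20.5,-13,0],
    [-24.5,-15.6,0],
    [-28.1,-17.9,0],
    [-28.1,-17.9,0],
  ],
  jaw=[5,5,5,5,5,5,5,5],
)

```text
time_s: 28.35
eef_pos: [0.4393, -0.0862, 0.1622]
eef_rot: [0.0, 0.714, 0.7, -0.0]
wrist_force: [0.0, 0.9, -1.5]
opening: 0.132
grasp_force: 59.2
```

```bash
python3 h.py .441 -.0839 .095 89.2
```

```text
xyz [0.24 0.16 6.72] dr [ 0.    0.01 -0.06] rows needed 2.0 t 28.4
```

Emit:
send_rows(
  dr=[
    [0,0,0],
    [0,0,0],
    [0,0,0],
    [0,0,0],
    [0,0,0],
    [0,0,0],
    [0,0,0],
    [0,0,0],
  ],
  xyz=[
    [0,0.2,2],
    [0,0.2,4],
    [0,0.2,6],
    [0,0.2,6.5],
    [0,0.2,6.5],
    [0,0.2,6.5],
    [0,0.2,6.5],
    [0,0.2,6.5],
  ],
  jaw=[5,5,5,5,5,5,5,5],
)

```text
time_s: 29.35
eef_pos: [0.4415, -0.0838, 0.0977]
eef_rot: [0.0, 0.712, 0.702, 0.0]
wrist_force: [-0.0, 0.2, -0.2]
opening: 0.133
grasp_force: 59.2
```

```bash
python3 h.py .441 -.0839 .070 89.2;python3 - <<'E'
from h import *
b=shot("side","s5");a=shot("top","t5")
x,y=map(int,proj("side",(.44,-.084,.03)));u,v=map(int,proj("top",(.44,-.084,.03)))
cv2.imwrite("pics/s5c.png",np.hstack([cv2.resize(i,None,fx=5,fy=5,interpolation=cv2.INTER_CUBIC) for i in(b[y-60:y+40,x-40:x+40],a[v-50:v+50,u-40:u+40])]))
E
```

```text
xyz [-0.01 -0.05  2.77] dr [ 0.01  0.   -0.01] rows needed 1.0 t 29.4
```

View pics/s5c.png

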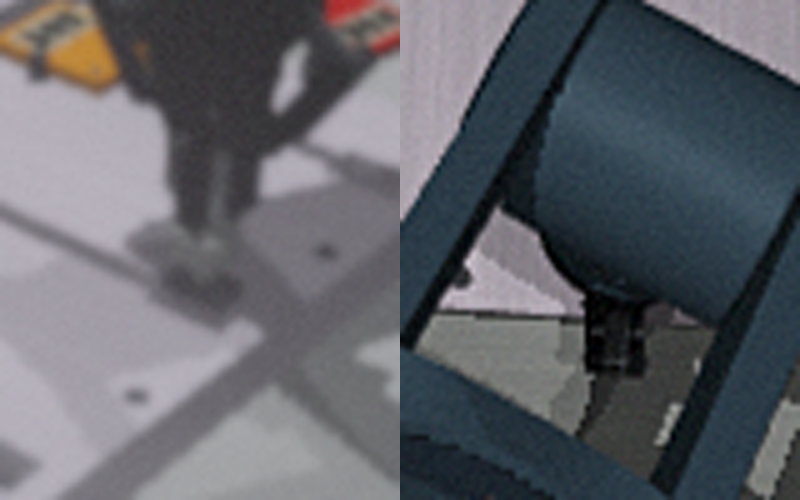

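The T head sits just over the pocket in the side view. Lowering it slowly.

Emit:
send_rows(
  dr=[
    [0,0,0],
    [0,0,0],
    [0,0,0],
    [0,0,0],
    [0,0,0],
    [0,0,0],
    [0,0,0],
    [0,0,0],
  ],
  xyz=[
    [0,0,0.4],
    [0,0,0.8],
    [0,0,1.2],
    [0,0,1.5],
    [0,0,1.5],
    [0,0,1.5],
    [0,0,1.5],
    [0,0,1.5],
  ],
  jaw=[5,5,5,5,5,5,5,5],
)

```text
time_s: 30.45
eef_pos: [0.4413, -0.0837, 0.0824]
eef_rot: [0.0, 0.712, 0.702, 0.0]
wrist_force: [-0.3, 0.6, -0.4]
opening: 0.13
grasp_force: 59.2
```

Emit:
send_rows(
  dr=[
    [0,0,0],
    [0,0,0],
    [0,0,0],
    [0,0,0],
    [0,0,0],
    [0,0,0],
    [0,0,0],
    [0,0,0],
  ],
  xyz=[
    [0,0,0.4],
    [0,0,0.8],
    [0,0,1.1],
    [0,0,1.4],
    [0,0,1.4],
    [0,0,1.4],
    [0,0,1.4],
    [0,0,1.4],
  ],
  jaw=[5,5,5,5,5,5,5,5],
)

```text
time_s: 31.45
eef_pos: [0.4413, -0.0837, 0.0684]
eef_rot: [0.0, 0.712, 0.702, 0.0]
wrist_force: [0.3, 0.7, -1.0]
opening: 0.13
grasp_force: 59.4
```

Emit:
send_rows(
  dr=[
    [0,0,0],
    [0,0,0],
    [0,0,0],
    [0,0,0],
    [0,0,0],
    [0,0,0],
    [0,0,0],
    [0,0,0],
  ],
  xyz=[
    [0,1.5,0],
    [0,3,0],
    [0,5,0],
    [0,7,0],
    [0,9,0],
    [0,10.5,0],
    [0,11.5,0],
    [0,11.5,0],
  ],
  jaw=[5,5,5,5,5,5,5,5],
)

```text
time_s: 32.45
eef_pos: [0.5577, -0.0859, 0.0684]
eef_rot: [0.001, 0.712, 0.702, 0.0]
wrist_force: [1.7, -3.5, -1.7]
opening: 0.136
grasp_force: 59.1
```

Emit:
send_rows(
  dr=[
    [0,0,0],
    [0,0,0],
    [0,0,0],
    [0,0,0],
    [0,0,0],
    [0,0,0],
    [0,0,0],
    [0,0,0],
  ],
  xyz=[
    [0,0.2,0],
    [0,0.4,0],
    [0,0.6,0],
    [0,0.8,0],
    [0,0.8,0],
    [0,0.8,0],
    [0,0.8,0],
    [0,0.8,0],
  ],
  jaw=[5,5,5,5,5,5,5,5],
)

```text
time_s: 33.45
eef_pos: [0.5632, -0.0859, 0.068]
eef_rot: [-0.0, 0.712, 0.702, -0.001]
wrist_force: [-1.7, -5.2, -2.0]
opening: 0.138
grasp_force: 59.0
```

Emit:
send_rows(
  dr=[
    [0,0,0],
    [0,0,0],
    [0,0,0],
    [0,0,0],
    [0,0,0],
    [0,0,0],
    [0,0,0],
    [0,0,0],
  ],
  xyz=[
    [-0.05,0.1,0],
    [-0.1,0.2,0],
    [-0.1,0.3,0],
    [-0.1,0.3,0],
    [-0.1,0.3,0],
    [-0.1,0.3,0],
    [-0.1,0.3,0],
    [-0.1,0.3,0],
  ],
  jaw=[5,5,5,5,5,5,5,5],
)

```text
time_s: 34.45
eef_pos: [0.5672, -0.0865, 0.0683]
eef_rot: [-0.0, 0.712, 0.702, 0.0]
wrist_force: [0.0, 0.8, -1.5]
opening: 0.137
grasp_force: 59.2
```

Emit:
send_rows(
  dr=[
    [0,0,0],
    [0,0,0],
    [0,0,0],
    [0,0,0],
    [0,0,0],
    [0,0,0],
    [0,0,0],
    [0,0,0],
  ],
  xyz=[
    [0,0.1,0],
    [0,0.2,0],
    [0,0.2,0],
    [0,0.2,0],
    [0,0.2,0],
    [0,0.2,0],
    [0,0.2,0],
    [0,0.2,0],
  ],
  jaw=[5,5,5,5,5,5,5,5],
)

```text
time_s: 35.45
eef_pos: [0.5692, -0.0866, 0.0683]
eef_rot: [-0.0, 0.712, 0.702, -0.0]
wrist_force: [0.3, -1.0, -1.0]
opening: 0.131
grasp_force: 59.2
```

Emit:
send_rows(
  dr=[
    [0,0,0],
    [0,0,0],
    [0,0,0],
    [0,0,0],
    [0,0,0],
    [0,0,0],
    [0,0,0],
    [0,0,0],
  ],
  xyz=[
    [0,0.1,0],
    [0,0.2,0],
    [0,0.2,0],
    [0,0.2,0],
    [0,0.2,0],
    [0,0.2,0],
    [0,0.2,0],
    [0,0.2,0],
  ],
  jaw=[5,5,5,5,5,5,5,5],
)

```text
time_s: 36.45
eef_pos: [0.5701, -0.0866, 0.068]
eef_rot: [-0.001, 0.712, 0.702, -0.001]
wrist_force: [-4.8, -0.5, 2.1]
opening: 0.134
grasp_force: 59.8
```

```bash
python3 - <<'E'
from h import *
b=shot("side","s6");a=shot("top","t6")
for c in amber(a):
    q=np.array([plane("top",p[0],.04)[:2] for p in c],dtype=np.float32)
    print("amber",cv2.minAreaRect(q))
x,y=map(int,proj("side",(.58,-.086,.04)));u,v=map(int,proj("top",(.58,-.086,.03)))
cv2.imwrite("pics/s6c.png",np.hstack([cv2.resize(i,None,fx=5,fy=5,interpolation=cv2.INTER_CUBIC) for i in(b[y-50:y+50,x-40:x+40],a[v-50:v+50,u-40:u+40])]))
E
```

```text
amber ((0.6158382892608643, -0.22700969874858856), (0.07090482115745544, 0.05509274825453758), 0.018134303390979767)
```

View pics/s6c.png

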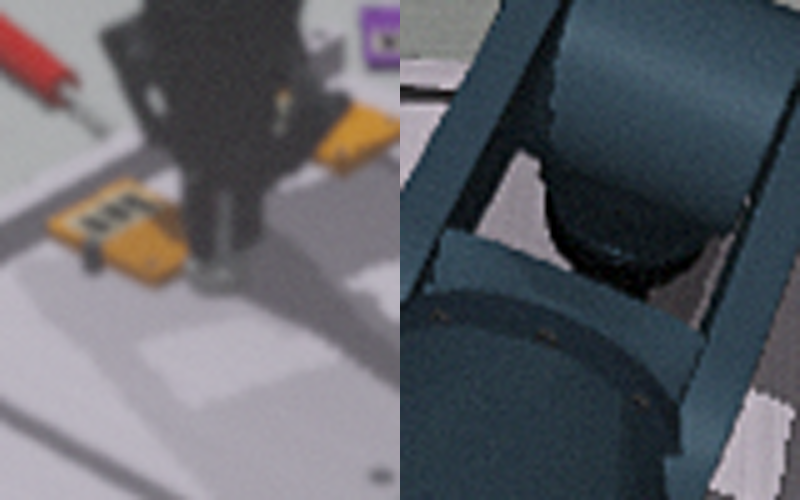

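The boss touches the carrier's edge in the side view, at axis x≈0.570. I'll back off 1 mm and make the quarter turn.

Emit:
send_rows(
  dr=[
    [0,0,0],
    [0,0,-1.2],
    [0,0,-2.4],
    [0,0,-3.6],
    [0,0,-4.8],
    [0,0,-6],
    [0,0,-7.2],
    [0,0,-7.5],
  ],
  xyz=[
    [0,-0.2,0],
    [0,-0.2,0],
    [0,-0.2,0],
    [0,-0.2,0],
    [0,-0.2,0],
    [0,-0.2,0],
    [0,-0.2,0],
    [0,-0.2,0],
  ],
  jaw=[5,5,5,5,5,5,5,5],
)

```text
time_s: 37.55
eef_pos: [0.5697, -0.0867, 0.0685]
eef_rot: [0.001, 0.389, 0.921, 0.0]
wrist_force: [0.2, -0.2, -1.0]
opening: 0.129
grasp_force: 59.2
```

Emit:
send_rows(
  dr=[
    [0,0,-1.2],
    [0,0,-2.4],
    [0,0,-3.6],
    [0,0,-4.8],
    [0,0,-6],
    [0,0,-7.2],
    [0,0,-7.5],
    [0,0,-7.5],
  ],
  xyz=[
    [0,0,0],
    [0,0,0],
    [0,0,0],
    [0,0,0],
    [0,0,0],
    [0,0,0],
    [0,0,0],
    [0,0,0],
  ],
  jaw=[5,5,5,5,5,5,5,5],
)

```text
time_s: 38.55
eef_pos: [0.5693, -0.0866, 0.0683]
eef_rot: [0.0, 0.009, 1.0, -0.0]
wrist_force: [1.0, -1.1, -0.2]
opening: 0.132
grasp_force: 59.2
```

```bash
python3 h.py .5692 -.0862 .068 179.1
```

```text
xyz [0.01 0.04 0.03] dr [-0.    0.   -0.02] rows needed 1.0 t 38.5
```

Emit:
send_rows(
  dr=[
    [0,0,0],
    [0,0,0],
    [0,0,0],
    [0,0,0],
    [0,0,0],
    [0,0,0],
    [0,0,0],
    [0,0,0],
  ],
  xyz=[
    [0,0,0],
    [0,0,0],
    [0,0,0],
    [0,0,-1],
    [0,0,-3],
    [0,0,-5],
    [0,0,-8],
    [0,0,-9],
  ],
  jaw=[20,40,50,50,50,50,60,80],
)

```text
time_s: 39.55
eef_pos: [0.5708, -0.0872, 0.1619]
eef_rot: [0.003, 0.008, 1.0, -0.001]
wrist_force: [-0.1, -0.2, 0.8]
opening: 0.791
grasp_force: 0.0
```

```bash
python3 h.py .591 .2565 .13 152
```

```text
xyz [-1.48 34.4   3.13] dr [-0.01  0.05  4.52] rows needed 6.0 t 39.5
```

Emit:
send_rows(
  dr=[
    [0,0,0.7],
    [0,0,1.4],
    [0,0,2.1],
    [0,0,2.8],
    [0,0,3.5],
    [0,0,4.2],
    [0,0,4.5],
    [0,0,4.5],
  ],
  xyz=[
    [-0.3,5,0],
    [-0.6,10,0],
    [-0.9,15,0],
    [-1.2,20,0],
    [-1.5,25,0],
    [-1.7,30,0],
    [-1.7,34.3,0],
    [-1.7,34.3,3],
  ],
  jaw=[80,80,80,80,80,80,80,80],
)

```text
time_s: 40.55
eef_pos: [0.5929, 0.26, 0.1309]
eef_rot: [0.003, 0.239, 0.971, 0.002]
wrist_force: [0.0, -0.8, -0.2]
opening: 0.799
grasp_force: 0.0
```

```bash
python3 h.py .591 .2565 .069 152; python3 - <<'E'
from h import *
b=shot("side","s7");a=shot("top","t7")
for c in amber(a):
    q=np.array([plane("top",p[0],.04)[:2] for p in c],dtype=np.float32)
    print("amber",cv2.contourArea(c),cv2.minAreaRect(q))
u,v=map(int,proj("top",(.58,-.15,.03)))
cv2.imwrite("pics/s7c.png",np.hstack([cv2.resize(i,None,fx=4,fy=4,interpolation=cv2.INTER_CUBIC) for i in(b[230:350,110:210],a[v-60:v+60,u-50:u+50])]))
E
```

```text
xyz [ 0.03 -0.43  6.19] dr [0.05 0.04 0.06] rows needed 2.0 t 40.5
amber 566.5 ((0.5917001962661743, -0.2749537229537964), (0.06906256824731827, 0.0568348728120327), 2.240990400314331)
amber 547.5 ((0.6181132793426514, -0.08775535225868225), (0.055926330387592316, 0.06850788742303848), 88.97896575927734)
```

View pics/s7c.png

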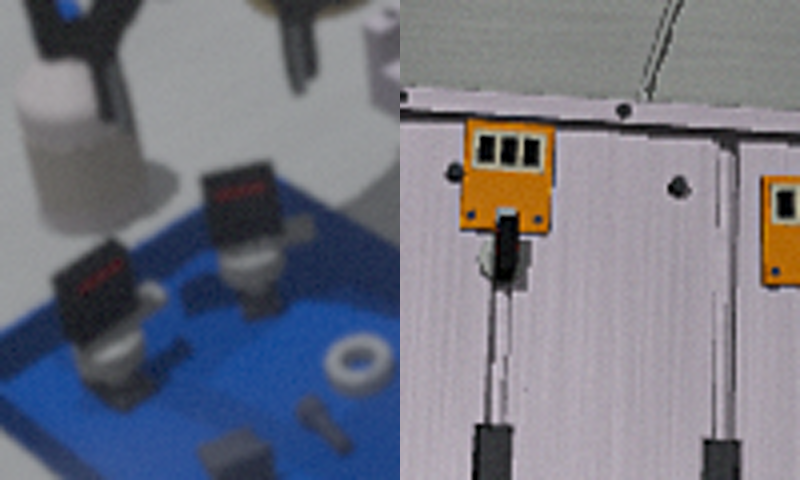

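Bolt 2's toe is over carrier 2 (crop 507,215). Carrier 3 has been knocked to about (0.592,-0.275), so I'll fetch bolt B into pocket 3 first and then re-home it.

Emit:
send_rows(
  dr=[
    [0,0,0],
    [0,0,0],
    [0,0,0],
    [0,0,0],
    [0,0,0],
    [0,0,0],
    [0,0,0],
    [0,0,0],
  ],
  xyz=[
    [0,0,0],
    [0,0,0],
    [0,0,2],
    [0,0,4],
    [0,0,5.5],
    [0,0,5.9],
    [0,0,5.9],
    [0,0,5.9],
  ],
  jaw=[80,80,80,80,80,80,70,60],
)

```text
time_s: 41.65
eef_pos: [0.5919, 0.2563, 0.07]
eef_rot: [0.001, 0.241, 0.971, 0.0]
wrist_force: [0.1, 0.9, 0.5]
opening: 0.604
grasp_force: 0.0
```

Emit:
send_rows(
  dr=[
    [0,0,0],
    [0,0,0],
    [0,0,0],
    [0,0,0],
    [0,0,0],
    [0,0,0],
    [0,0,0],
    [0,0,0],
  ],
  xyz=[
    [0,0,0],
    [0,0,0],
    [0,0,0],
    [0,0,0],
    [0,0,0],
    [0,0,0],
    [0,0,0],
    [0,0,0],
  ],
  jaw=[50,45,40,35,30,30,30,30],
)

```text
time_s: 42.65
eef_pos: [0.5917, 0.256, 0.0699]
eef_rot: [0.0, 0.241, 0.971, 0.0]
wrist_force: [-0.7, -2.6, 5.3]
opening: 0.386
grasp_force: 59.9
```

Squeezed lengthwise. Now open, turn +15 units, lower and grip across.

Emit:
send_rows(
  dr=[
    [0,0,0],
    [0,0,0],
    [0,0,0],
    [0,0,1.7],
    [0,0,3.4],
    [0,0,5.1],
    [0,0,6.8],
    [0,0,8],
  ],
  xyz=[
    [0,0,0],
    [0,0,0],
    [0,0,0],
    [0,0,0],
    [0,0,0],
    [0,0,0],
    [0,0,0],
    [0,0,0],
  ],
  jaw=[60,60,60,60,60,60,60,60],
)

```text
time_s: 43.65
eef_pos: [0.5912, 0.2561, 0.0691]
eef_rot: [-0.0, 0.617, 0.787, -0.0]
wrist_force: [1.5, -0.9, 0.2]
opening: 0.6
grasp_force: 0.0
```

Emit:
send_rows(
  dr=[
    [0,0,1.7],
    [0,0,3.4],
    [0,0,5.1],
    [0,0,6.5],
    [0,0,7],
    [0,0,7],
    [0,0,7],
    [0,0,7],
  ],
  xyz=[
    [0,0,0],
    [0,0,0],
    [0,0,0],
    [0,0,0.3],
    [0,0,0.6],
    [0,0,0.6],
    [0,0,0.6],
    [0,0,0.6],
  ],
  jaw=[60,60,60,60,60,50,30,10],
)

```text
time_s: 44.65
eef_pos: [0.5914, 0.2561, 0.0634]
eef_rot: [0.0, 0.856, 0.516, 0.0]
wrist_force: [-0.7, -0.4, -1.4]
opening: 0.132
grasp_force: 59.3
```

Emit:
send_rows(
  dr=[
    [0,0,0],
    [0,0,0],
    [0,0,0],
    [0,0,0],
    [0,0,0],
    [0,0,0],
    [0,0,0],
    [0,0,0],
  ],
  xyz=[
    [0,0,0],
    [0,0,0],
    [0,0,0],
    [0,0,-1],
    [0,0,-3.5],
    [0,0,-6.5],
    [0,0,-10],
    [0,0,-10],
  ],
  jaw=[5,5,5,5,5,5,5,5],
)

```text
time_s: 45.65
eef_pos: [0.5937, 0.2567, 0.1677]
eef_rot: [0.001, 0.856, 0.516, 0.004]
wrist_force: [-0.2, 0.7, -0.6]
opening: 0.135
grasp_force: 59.5
```

```bash
python3 h.py .4415 -.2242 .163 89.1
```

```text
xyz [-49.63   9.01   0.28] dr [ 0.06 -0.03 -4.49] rows needed 9.0 t 45.6
```

Emit:
send_rows(
  dr=[
    [0,0,-0.6],
    [0,0,-1.2],
    [0,0,-1.8],
    [0,0,-2.4],
    [0,0,-3],
    [0,0,-3.6],
    [0,0,-4.2],
    [0,0,-4.5],
  ],
  xyz=[
    [-5,0.9,0],
    [-10.5,1.9,0],
    [-16,3,0],
    [-21.5,4,0],
    [-27,5,0],
    [-32.5,6,0],
    [-38,7,0],
    [-43.5,8,0],
  ],
  jaw=[5,5,5,5,5,5,5,5],
)

```text
time_s: 46.65
eef_pos: [0.4575, -0.1671, 0.1626]
eef_rot: [-0.0, 0.712, 0.702, -0.0]
wrist_force: [0.8, -0.3, -0.9]
opening: 0.131
grasp_force: 59.5
```

```bash
python3 h.py .442 -.2243 .10 89.1
```

```text
xyz [-5.74 -1.47  6.26] dr [-0.01 -0.01  0.02] rows needed 2.0 t 46.6
```

Emit:
send_rows(
  dr=[
    [0,0,0],
    [0,0,0],
    [0,0,0],
    [0,0,0],
    [0,0,0],
    [0,0,0],
    [0,0,0],
    [0,0,0],
  ],
  xyz=[
    [-3,-0.8,0],
    [-5.7,-1.5,1],
    [-5.7,-1.5,3],
    [-5.7,-1.5,5],
    [-5.7,-1.5,6.3],
    [-5.7,-1.5,6.3],
    [-5.7,-1.5,6.3],
    [-5.7,-1.5,6.3],
  ],
  jaw=[5,5,5,5,5,5,5,5],
)

```text
time_s: 47.65
eef_pos: [0.4435, -0.2229, 0.1011]
eef_rot: [0.001, 0.712, 0.702, 0.0]
wrist_force: [-0.0, 0.4, -0.4]
opening: 0.128
grasp_force: 59.4
```

```bash
python3 h.py .442 -.2243 .0685 89.1
```

```text
xyz [-0.14 -0.15  3.26] dr [0.01 0.01 0.01] rows needed 1.0 t 47.6
```

Emit:
send_rows(
  dr=[
    [0,0,0],
    [0,0,0],
    [0,0,0],
    [0,0,0],
    [0,0,0],
    [0,0,0],
    [0,0,0],
    [0,0,0],
  ],
  xyz=[
    [-0.15,-0.1,0],
    [-0.15,-0.1,0.4],
    [-0.15,-0.1,0.8],
    [-0.15,-0.1,1.2],
    [-0.15,-0.1,1.6],
    [-0.15,-0.1,1.8],
    [-0.15,-0.1,1.8],
    [-0.15,-0.1,1.8],
  ],
  jaw=[5,5,5,5,5,5,5,5],
)

```text
time_s: 48.65
eef_pos: [0.442, -0.2242, 0.0824]
eef_rot: [0.0, 0.712, 0.702, 0.0]
wrist_force: [0.6, -0.1, -1.8]
opening: 0.136
grasp_force: 59.4
```

Emit:
send_rows(
  dr=[
    [0,0,0],
    [0,0,0],
    [0,0,0],
    [0,0,0],
    [0,0,0],
    [0,0,0],
    [0,0,0],
    [0,0,0],
  ],
  xyz=[
    [0,0,0.4],
    [0,0,0.8],
    [0,0,1.2],
    [0,0,1.4],
    [0,0,1.4],
    [0,0,1.4],
    [0,0,1.4],
    [0,0,1.4],
  ],
  jaw=[5,5,5,5,5,5,5,5],
)

```text
time_s: 49.65
eef_pos: [0.4418, -0.224, 0.0688]
eef_rot: [-0.0, 0.712, 0.702, -0.0]
wrist_force: [-2.5, 2.4, 6.2]
opening: 0.129
grasp_force: 60.7
```

Emit:
send_rows(
  dr=[
    [0,0,0],
    [0,0,0],
    [0,0,0],
    [0,0,0],
    [0,0,0],
    [0,0,0],
    [0,0,1.5],
    [0,0,3],
  ],
  xyz=[
    [0,0,-0.1],
    [0,0,-0.1],
    [0,0,-0.1],
    [0,0,-1],
    [0,0,-3],
    [0,0,-5],
    [0,0,-8],
    [0,0,-9],
  ],
  jaw=[20,40,50,50,50,50,60,80],
)

```text
time_s: 50.65
eef_pos: [0.4429, -0.2249, 0.1609]
eef_rot: [0.002, 0.815, 0.58, 0.0]
wrist_force: [1.2, -0.1, -0.3]
opening: 0.788
grasp_force: 0.0
```

```bash
python3 h.py .574 -.2743 .112 2.2; python3 - <<'E'
from h import *
b=shot("side","s8");a=shot("top","t8")
for c in amber(a):
    q=np.array([plane("top",p[0],.04)[:2] for p in c],dtype=np.float32)
    print("amber",cv2.contourArea(c),cv2.minAreaRect(q))
E
```

```text
xyz [-0.35 13.99  4.94] dr [ 4.000e-02 -1.000e-02  1.144e+01] rows needed 7.0 t 50.6
amber 170.5 ((0.5928058624267578, -0.274544358253479), (0.05450742319226265, 0.06930174678564072), 89.4626235961914)
amber 552.5 ((0.6185427904129028, -0.08776301145553589), (0.055926330387592316, 0.06936686486005783), 88.97896575927734)
```

Emit:
send_rows(
  dr=[
    [0,0,1.7],
    [0,0,3.4],
    [0,0,5.1],
    [0,0,6.8],
    [0,0,8.5],
    [0,0,10.2],
    [0,0,11.5],
    [0,0,11.5],
  ],
  xyz=[
    [0,2,0],
    [0,4,0],
    [-0.1,7,1],
    [-0.2,10,2],
    [-0.3,12,3],
    [-0.3,13.9,4],
    [-0.3,13.9,4.7],
    [-0.3,13.9,4.7],
  ],
  jaw=[80,80,80,80,80,80,80,80],
)

```text
time_s: 51.75
eef_pos: [0.5717, -0.2713, 0.1097]
eef_rot: [-0.001, 1.0, 0.021, -0.001]
wrist_force: [1.1, -0.9, -0.5]
opening: 0.806
grasp_force: 0.0
```

```bash
python3 h.py .574 -.2743 .050 1.5
```

```text
xyz [0.24 0.32 5.97] dr [-0.02  0.02  0.15] rows needed 1.0 t 51.8
```

Emit:
send_rows(
  dr=[
    [0,0,0],
    [0,0,0],
    [0,0,0],
    [0,0,0],
    [0,0,0],
    [0,0,0],
    [0,0,0],
    [0,0,0],
  ],
  xyz=[
    [0.1,0.2,0],
    [0.1,0.2,2],
    [0.1,0.2,4],
    [0.1,0.2,5],
    [0.1,0.2,5.8],
    [0.1,0.2,5.8],
    [0.1,0.2,5.8],
    [0.1,0.2,5.8],
  ],
  jaw=[80,80,80,80,80,80,75,65],
)

```text
time_s: 52.75
eef_pos: [0.5742, -0.2746, 0.0544]
eef_rot: [0.001, 1.0, 0.019, 0.001]
wrist_force: [-0.6, -0.4, 1.9]
opening: 0.652
grasp_force: 0.9
```

Emit:
send_rows(
  dr=[
    [0,0,0],
    [0,0,0],
    [0,0,0],
    [0,0,0],
    [0,0,0],
    [0,0,0],
    [0,0,0],
    [0,0,0],
  ],
  xyz=[
    [0,0,0],
    [0,0,0],
    [0,0,0],
    [0,0,0],
    [0,0,0],
    [0,0,0],
    [0,0,0],
    [0,0,0],
  ],
  jaw=[55,55,55,55,55,55,55,55],
)

```text
time_s: 53.75
eef_pos: [0.5747, -0.2746, 0.0556]
eef_rot: [0.001, 1.0, 0.019, 0.001]
wrist_force: [-1.8, 1.1, 8.6]
opening: 0.552
grasp_force: 7.5
```

```bash
python3 h.py .592 -.230 .0515 -0.9
```

```text
xyz [ 1.89 -4.4   0.41] dr [ 0.02 -0.03  0.51] rows needed 1.0 t 53.8
```

The fingers closed over the carrier's top, so they were too high. I'll reopen, lower and regrip.

Emit:
send_rows(
  dr=[
    [0,0,0],
    [0,0,0],
    [0,0,0],
    [0,0,0],
    [0,0,0],
    [0,0,0],
    [0,0,0],
    [0,0,0],
  ],
  xyz=[
    [0,0,-0.5],
    [0,0,-0.5],
    [0,0,-0.2],
    [0,0,0.3],
    [0,0,0.4],
    [0,0,0.4],
    [0,0,0.4],
    [0,0,0.4],
  ],
  jaw=[80,80,80,80,80,75,65,55],
)

```text
time_s: 54.75
eef_pos: [0.5739, -0.2742, 0.0501]
eef_rot: [0.0, 1.0, 0.019, 0.0]
wrist_force: [-0.5, -0.6, 3.9]
opening: 0.633
grasp_force: 62.6
```

Emit:
send_rows(
  dr=[
    [0,0,0],
    [0,0,0],
    [0,0,0],
    [0,0,0],
    [0,0,0],
    [0,0,0],
    [0,0,0],
    [0,0,0],
  ],
  xyz=[
    [0,0,0],
    [0,0,0],
    [0,0,0],
    [0,0,0],
    [0,0,0],
    [0,0,0],
    [0,0,0],
    [0,0,0],
  ],
  jaw=[55,55,55,55,55,55,55,55],
)

```text
time_s: 55.75
eef_pos: [0.5739, -0.2742, 0.0501]
eef_rot: [0.0, 1.0, 0.019, 0.0]
wrist_force: [-2.0, 0.5, 5.6]
opening: 0.63
grasp_force: 62.7
```

```bash
python3 h.py .592 -.230 .0515 -0.9
```

```text
xyz [ 1.97 -4.35 -0.14] dr [ 0.01 -0.01  0.51] rows needed 1.0 t 55.8
```

Emit:
send_rows(
  dr=[
    [0,0,0],
    [0,0,0.1],
    [0,0,0.2],
    [0,0,0.3],
    [0,0,0.4],
    [0,0,0.5],
    [0,0,0.5],
    [0,0,0.5],
  ],
  xyz=[
    [0.2,-0.5,-0.2],
    [0.5,-1.2,-0.2],
    [0.8,-2,-0.2],
    [1.1,-2.8,-0.2],
    [1.4,-3.6,-0.2],
    [1.7,-4.2,-0.2],
    [1.8,-4.4,-0.2],
    [1.8,-4.4,-0.2],
  ],
  jaw=[55,55,55,55,55,55,55,55],
)

```text
time_s: 56.75
eef_pos: [0.59, -0.2292, 0.0513]
eef_rot: [0.0, 1.0, -0.007, 0.0]
wrist_force: [-0.3, 0.4, -0.9]
opening: 0.631
grasp_force: 62.5
```

Emit:
send_rows(
  dr=[
    [0,0,0],
    [0,0,0],
    [0,0,0],
    [0,0,0],
    [0,0,0],
    [0,0,0],
    [0,0,0],
    [0,0,0],
  ],
  xyz=[
    [0.1,0,0],
    [0.2,0,0],
    [0.3,-0.1,0],
    [0.4,-0.2,0],
    [0.5,-0.2,0],
    [0.6,-0.2,0],
    [0.6,-0.2,0],
    [0.6,-0.2,0],
  ],
  jaw=[55,55,55,55,55,55,55,55],
)

```text
time_s: 57.75
eef_pos: [0.5945, -0.2272, 0.0507]
eef_rot: [-0.0, 1.0, -0.007, -0.002]
wrist_force: [-6.2, -1.0, -0.2]
opening: 0.627
grasp_force: 62.5
```

Emit:
send_rows(
  dr=[
    [0,0,0],
    [0,0,0],
    [0,0,0],
    [0,0,0],
    [0,0,0],
    [0,0,0],
    [0,0,0],
    [0,0,0],
  ],
  xyz=[
    [0.05,-0.1,0],
    [0.05,-0.2,0],
    [0.05,-0.3,0],
    [0.05,-0.3,0],
    [0.05,-0.3,0],
    [0.05,-0.3,0],
    [0.05,-0.3,0],
    [0.05,-0.3,0],
  ],
  jaw=[55,55,55,55,55,55,55,55],
)

```text
time_s: 58.75
eef_pos: [0.5945, -0.2256, 0.0507]
eef_rot: [0.001, 1.0, -0.008, -0.002]
wrist_force: [-8.5, -5.0, -0.4]
opening: 0.633
grasp_force: 62.7
```

Emit:
send_rows(
  dr=[
    [0,0,0],
    [0,0,0],
    [0,0,0],
    [0,0,0],
    [0,0,0],
    [0,0,0],
    [0,0,0],
    [0,0,0],
  ],
  xyz=[
    [0,-0.1,0],
    [0,-0.2,0],
    [0,-0.2,0],
    [0,-0.2,0],
    [0,-0.2,0],
    [0,-0.2,0],
    [0,-0.2,0],
    [0,-0.2,0],
  ],
  jaw=[55,55,55,55,55,55,55,55],
)

```text
time_s: 59.75
eef_pos: [0.5945, -0.2253, 0.0509]
eef_rot: [0.002, 1.0, -0.008, -0.002]
wrist_force: [-8.9, -10.8, -2.0]
opening: 0.636
grasp_force: 62.9
```

Dowel contact. Releasing, rising and going back to the bolt in pocket 3.

Emit:
send_rows(
  dr=[
    [0,0,0],
    [0,0,0],
    [0,0,0],
    [0,0,0],
    [0,0,0],
    [0,0,0],
    [0,0,-1.5],
    [0,0,-3],
  ],
  xyz=[
    [-0.2,0.3,0],
    [-0.2,0.3,0],
    [-0.2,0.3,0],
    [-0.2,0.3,0],
    [-0.2,0.3,-1],
    [-0.2,0.3,-4],
    [-0.2,0.3,-8],
    [-0.2,0.3,-11],
  ],
  jaw=[55,70,80,80,80,80,80,80],
)

```text
time_s: 60.75
eef_pos: [0.5951, -0.2255, 0.1641]
eef_rot: [0.001, 0.988, 0.152, 0.001]
wrist_force: [0.7, -0.5, -0.5]
opening: 0.804
grasp_force: 0.0
```

```bash
python3 h.py .442 -.2241 .13 89.1; python3 - <<'E'
from h import *
b=shot("side","s9");a=shot("top","t9")
for c in amber(a):
    q=np.array([plane("top",p[0],.04)[:2] for p in c],dtype=np.float32)
    print("amber",cv2.contourArea(c),cv2.minAreaRect(q))
E
```

```text
xyz [-14.57  -4.73   3.37] dr [  0.03  -0.   -11.94] rows needed 7.0 t 60.8
amber 560.5 ((0.6181209087371826, -0.0877203568816185), (0.05580200254917145, 0.07088597118854523), 89.02983093261719)
```

Emit:
send_rows(
  dr=[
    [0,0,-1.7],
    [0,0,-3.4],
    [0,0,-5.1],
    [0,0,-6.8],
    [0,0,-8.5],
    [0,0,-10.2],
    [0,0,-12],
    [0,0,-12],
  ],
  xyz=[
    [-2,-0.7,0],
    [-5,-1.6,0],
    [-8,-2.6,0],
    [-11,-3.6,0],
    [-13,-4.3,0],
    [-14.6,-4.7,1],
    [-14.6,-4.7,2],
    [-14.6,-4.7,3.2],
  ],
  jaw=[80,80,70,60,60,60,60,60],
)

```text
time_s: 61.85
eef_pos: [0.4409, -0.2233, 0.1287]
eef_rot: [0.0, 0.714, 0.7, 0.0]
wrist_force: [0.5, -0.6, 0.3]
opening: 0.605
grasp_force: 0.0
```

```bash
python3 h.py .442 -.2241 .0688 89.1; python3 - <<'E'
from h import *
b=shot("side","s10");a=shot("top","t10")
for c in amber(a):
    q=np.array([plane("top",p[0],.04)[:2] for p in c],dtype=np.float32)
    print("amber",cv2.contourArea(c),cv2.minAreaRect(q))
E
```

```text
xyz [-0.08  0.11  5.99] dr [ 0.    0.   -0.03] rows needed 1.0 t 61.9
amber 563.5 ((0.6144611239433289, -0.22715166211128235), (0.05674292892217636, 0.07020168006420135), 86.00174713134766)
amber 548.5 ((0.6181132793426514, -0.08775535225868225), (0.055926330387592316, 0.06850788742303848), 88.97896575927734)
```

Carrier 3 reads about 3° askew, so pushing it with the bolt's boss should square it against the fence. Gripping the bolt.

Emit:
send_rows(
  dr=[
    [0,0,0],
    [0,0,0],
    [0,0,0],
    [0,0,0],
    [0,0,0],
    [0,0,0],
    [0,0,0],
    [0,0,0],
  ],
  xyz=[
    [-0.1,0.1,2],
    [-0.1,0.1,4],
    [-0.1,0.1,5.5],
    [-0.1,0.1,5.9],
    [-0.1,0.1,5.9],
    [-0.1,0.1,5.9],
    [-0.1,0.1,5.9],
    [-0.1,0.1,5.9],
  ],
  jaw=[60,60,60,60,50,30,15,5],
)

```text
time_s: 62.95
eef_pos: [0.4425, -0.2247, 0.0709]
eef_rot: [0.001, 0.712, 0.702, 0.0]
wrist_force: [-0.4, 0.6, 3.7]
opening: 0.134
grasp_force: 58.7
```

Emit:
send_rows(
  dr=[
    [0,0,0],
    [0,0,0],
    [0,0,0],
    [0,0,0],
    [0,0,0],
    [0,0,0],
    [0,0,0],
    [0,0,0],
  ],
  xyz=[
    [0,0,0],
    [0,0,0],
    [0,2,0],
    [0,4,0],
    [0,6,0],
    [0,8,0],
    [0,10,0],
    [0,11.5,0],
  ],
  jaw=[5,5,5,5,5,5,5,5],
)

```text
time_s: 63.95
eef_pos: [0.5569, -0.2265, 0.071]
eef_rot: [-0.001, 0.712, 0.702, -0.001]
wrist_force: [-8.0, -0.1, 12.4]
opening: 0.129
grasp_force: 60.1
```

Emit:
send_rows(
  dr=[
    [0,0,0],
    [0,0,0],
    [0,0,0],
    [0,0,0],
    [0,0,0],
    [0,0,0],
    [0,0,0],
    [0,0,0],
  ],
  xyz=[
    [0,0.2,-0.2],
    [0,0.4,-0.2],
    [0,0.6,-0.2],
    [0,0.8,-0.2],
    [0,0.9,-0.2],
    [0,0.9,-0.2],
    [0,0.9,-0.2],
    [0,0.9,-0.2],
  ],
  jaw=[5,5,5,5,5,5,5,5],
)

```text
time_s: 64.95
eef_pos: [0.566, -0.2263, 0.0723]
eef_rot: [-0.0, 0.712, 0.702, -0.0]
wrist_force: [-0.4, -0.3, -1.1]
opening: 0.129
grasp_force: 58.5
```

Emit:
send_rows(
  dr=[
    [0,0,0],
    [0,0,0],
    [0,0,0],
    [0,0,0],
    [0,0,0],
    [0,0,0],
    [0,0,0],
    [0,0,0],
  ],
  xyz=[
    [0,0.1,0],
    [0,0.2,0],
    [0,0.3,0],
    [0,0.3,0],
    [0,0.3,0],
    [0,0.3,0],
    [0,0.3,0],
    [0,0.3,0],
  ],
  jaw=[5,5,5,5,5,5,5,5],
)

```text
time_s: 65.95
eef_pos: [0.5673, -0.2263, 0.072]
eef_rot: [-0.002, 0.712, 0.702, -0.001]
wrist_force: [-7.9, -0.7, 3.6]
opening: 0.133
grasp_force: 59.1
```

Emit:
send_rows(
  dr=[
    [0,0,0],
    [0,0,0],
    [0,0,0],
    [0,0,0],
    [0,0,0],
    [0,0,0],
    [0,0,0],
    [0,0,0],
  ],
  xyz=[
    [0,0.1,0],
    [0,0.2,0],
    [0,0.3,0],
    [0,0.4,0],
    [0,0.4,0],
    [0,0.4,0],
    [0,0.4,0],
    [0,0.4,0],
  ],
  jaw=[5,5,5,5,5,5,5,5],
)

```text
time_s: 66.95
eef_pos: [0.5681, -0.2263, 0.0717]
eef_rot: [-0.005, 0.712, 0.702, -0.003]
wrist_force: [-21.0, -0.9, 12.5]
opening: 0.13
grasp_force: 60.5
```

Emit:
send_rows(
  dr=[
    [0,0,0],
    [0,0,-1.2],
    [0,0,-2.4],
    [0,0,-3.6],
    [0,0,-4.8],
    [0,0,-6],
    [0,0,-7.2],
    [0,0,-7.5],
  ],
  xyz=[
    [0,-0.5,0],
    [0,-0.65,0],
    [0,-0.65,0],
    [0,-0.65,0],
    [0,-0.65,0],
    [0,-0.65,0],
    [0,-0.65,0],
    [0,-0.65,0],
  ],
  jaw=[5,5,5,5,5,5,5,5],
)

```text
time_s: 67.95
eef_pos: [0.5668, -0.2263, 0.0723]
eef_rot: [0.0, 0.389, 0.921, 0.0]
wrist_force: [-0.2, -0.1, -1.0]
opening: 0.132
grasp_force: 59.0
```

Emit:
send_rows(
  dr=[
    [0,0,-1.2],
    [0,0,-2.4],
    [0,0,-3.6],
    [0,0,-4.8],
    [0,0,-6],
    [0,0,-7.2],
    [0,0,-7.5],
    [0,0,-7.5],
  ],
  xyz=[
    [0,0,0],
    [0,0,0],
    [0,0,0],
    [0,0,0],
    [0,0,0],
    [0,0,0],
    [0,0,0],
    [0,0,0],
  ],
  jaw=[5,5,5,5,5,5,5,5],
)

```text
time_s: 68.95
eef_pos: [0.5666, -0.2262, 0.0723]
eef_rot: [0.0, 0.009, 1.0, 0.0]
wrist_force: [-1.0, -0.7, -0.7]
opening: 0.132
grasp_force: 59.0
```

Emit:
send_rows(
  dr=[
    [0,0,0],
    [0,0,0],
    [0,0,0],
    [0,0,0],
    [0,0,0],
    [0,0,0],
    [0,0,0],
    [0,0,0],
  ],
  xyz=[
    [0,0,0.1],
    [0,0,0.1],
    [0,0,0.1],
    [0,0,0.1],
    [0,0,-2],
    [0,0,-5],
    [0,0,-8],
    [0,0,-12],
  ],
  jaw=[5,20,40,50,50,50,50,50],
)

```text
time_s: 69.95
eef_pos: [0.5663, -0.2261, 0.1943]
eef_rot: [-0.0, 0.008, 1.0, 0.0]
wrist_force: [-0.4, 0.0, 0.2]
opening: 0.5
grasp_force: 0.0
```

Emit:
send_rows(
  dr=[
    [0,0,0],
    [0,0,0],
    [0,0,0],
    [0,0,0],
    [0,0,0],
    [0,0,0],
    [0,0,0],
    [0,0,0],
  ],
  xyz=[
    [4,0,0],
    [9,0,0],
    [14,-3,0],
    [17,-6,0],
    [17,-10,0],
    [17,-14,0],
    [17,-17,0],
    [17,-17,0],
  ],
  jaw=[50,50,50,50,50,50,50,50],
)

```text
time_s: 70.95
eef_pos: [0.3939, -0.396, 0.1939]
eef_rot: [0.001, 0.009, 1.0, -0.001]
wrist_force: [-0.0, 0.6, -0.9]
opening: 0.499
grasp_force: 0.0
```

```bash
python3 - <<'E'
from h import *
b=shot("side","s11");a=shot("top","t11")
for c in amber(a):
    q=np.array([plane("top",p[0],.04)[:2] for p in c],dtype=np.float32)
    print("amber",cv2.contourArea(c),cv2.minAreaRect(q))
u,v=map(int,proj("top",(.58,-.15,.03)));x,y=map(int,proj("side",(.58,-.15,.03)))
cv2.imwrite("pics/s11c.png",np.hstack([cv2.resize(i,None,fx=4,fy=4,interpolation=cv2.INTER_CUBIC) for i in(b[y-60:y+60,x-50:x+50],a[v-60:v+60,u-45:u+55])]))
E
```

```text
amber 543.5 ((0.6144512891769409, -0.22799645364284515), (0.05530642345547676, 0.06934406608343124), 86.31494140625)
amber 545.5 ((0.618028461933136, -0.0876934751868248), (0.055805645883083344, 0.06833601742982864), 88.97896575927734)
```

View pics/s11c.png

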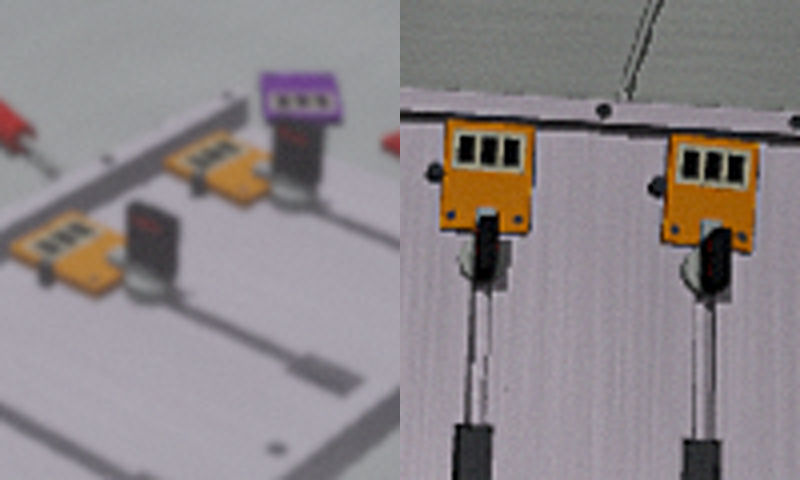

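Bolt 3 is in place, but carrier 3 still reads about 2.7° clockwise of the base. I'll push its right rear corner in +x with the closed fingers, beside the boss.

```bash
python3 h.py .550 -.256 .12 89.1
```

```text
xyz [-15.38  13.99   7.31] dr [ 0.  0. 15.] rows needed 9.0 t 71.0
```

Emit:
send_rows(
  dr=[
    [0,0,1.7],
    [0,0,3.4],
    [0,0,5.1],
    [0,0,6.8],
    [0,0,8.5],
    [0,0,10.2],
    [0,0,11.9],
    [0,0,13.5],
  ],
  xyz=[
    [-2,2,1],
    [-4.5,4,2],
    [-7,6.5,3],
    [-9.5,9,4],
    [-12,11,5],
    [-14,13,6],
    [-15.4,14,7],
    [-15.4,14,7],
  ],
  jaw=[30,20,10,0,0,0,0,0],
)

```text
time_s: 72.05
eef_pos: [0.5504, -0.2531, 0.1219]
eef_rot: [-0.001, 0.656, 0.755, 0.0]
wrist_force: [-0.1, -0.6, 0.6]
opening: 0.001
grasp_force: 0.0
```

Emit:
send_rows(
  dr=[
    [0,0,1.5],
    [0,0,1.5],
    [0,0,1.5],
    [0,0,1.5],
    [0,0,1.5],
    [0,0,1.5],
    [0,0,1.5],
    [0,0,1.5],
  ],
  xyz=[
    [0,0,0],
    [0,0,0],
    [0,0,0],
    [0,0,0],
    [0,0,0],
    [0,0,0],
    [0,0,0],
    [0,0,0],
  ],
  jaw=[0,0,0,0,0,0,0,0],
)

```text
time_s: 73.05
eef_pos: [0.5501, -0.2561, 0.1222]
eef_rot: [-0.0, 0.712, 0.702, 0.0]
wrist_force: [-0.3, -0.1, 0.2]
opening: -0.002
grasp_force: 0.0
```

```bash
python3 h.py .550 -.2565 .0525 89.1
```

```text
xyz [-0.04 -0.    6.97] dr [-0.   -0.    0.01] rows needed 2.0 t 73.0
```

Emit:
send_rows(
  dr=[
    [0,0,0],
    [0,0,0],
    [0,0,0],
    [0,0,0],
    [0,0,0],
    [0,0,0],
    [0,0,0],
    [0,0,0],
  ],
  xyz=[
    [0,0,2],
    [0,0,4],
    [0,0,6],
    [0,0,6.8],
    [0,0,6.9],
    [0,0.5,6.9],
    [0,1,6.9],
    [0,1.2,6.9],
  ],
  jaw=[0,0,0,0,0,0,0,0],
)

```text
time_s: 74.05
eef_pos: [0.563, -0.2565, 0.054]
eef_rot: [0.001, 0.712, 0.702, 0.0]
wrist_force: [0.2, -0.5, 0.4]
opening: -0.004
grasp_force: 0.0
```

Emit:
send_rows(
  dr=[
    [0,0,0],
    [0,0,0],
    [0,0,0],
    [0,0,0],
    [0,0,0],
    [0,0,0],
    [0,0,0],
    [0,0,0],
  ],
  xyz=[
    [0,0.1,0],
    [0,0.2,0],
    [0,0.3,0],
    [0,0.4,0],
    [0,0.5,0],
    [0,0.5,0],
    [0,0.5,0],
    [0,0.5,0],
  ],
  jaw=[0,0,0,0,0,0,0,0],
)

```text
time_s: 75.05
eef_pos: [0.5671, -0.2563, 0.0533]
eef_rot: [-0.0, 0.712, 0.702, 0.0]
wrist_force: [-0.2, 0.1, 0.3]
opening: 0.004
grasp_force: 0.0
```

Emit:
send_rows(
  dr=[
    [0,0,0],
    [0,0,0],
    [0,0,0],
    [0,0,0],
    [0,0,0],
    [0,0,0],
    [0,0,0],
    [0,0,0],
  ],
  xyz=[
    [0,0.1,0],
    [0,0.2,0],
    [0,0.3,0],
    [0,0.4,0],
    [0,0.4,0],
    [0,0.4,0],
    [0,0.4,0],
    [0,0.4,0],
  ],
  jaw=[0,0,0,0,0,0,0,0],
)

```text
time_s: 76.05
eef_pos: [0.5711, -0.2564, 0.0533]
eef_rot: [-0.0, 0.712, 0.702, -0.0]
wrist_force: [0.1, 0.2, 0.8]
opening: 0.004
grasp_force: 0.0
```

Emit:
send_rows(
  dr=[
    [0,0,0],
    [0,0,0],
    [0,0,0],
    [0,0,0],
    [0,0,0],
    [0,0,0],
    [0,0,0],
    [0,0,0],
  ],
  xyz=[
    [0,0.1,0],
    [0,0.2,0],
    [0,0.3,0],
    [0,0.4,0],
    [0,0.4,0],
    [0,0.4,0],
    [0,0.4,0],
    [0,0.4,0],
  ],
  jaw=[0,0,0,0,0,0,0,0],
)

```text
time_s: 77.05
eef_pos: [0.5749, -0.2565, 0.0532]
eef_rot: [-0.0, 0.712, 0.702, -0.0]
wrist_force: [-2.4, -1.4, 1.1]
opening: 0.0
grasp_force: 1.5
```

Contact is starting. Pushing a little more, then checking.

Emit:
send_rows(
  dr=[
    [0,0,0],
    [0,0,0],
    [0,0,0],
    [0,0,0],
    [0,0,0],
    [0,0,0],
    [0,0,0],
    [0,0,0],
  ],
  xyz=[
    [0,0.1,0],
    [0,0.2,0],
    [0,0.3,0],
    [0,0.3,0],
    [0,0.3,0],
    [0,0.3,0],
    [0,0.3,0],
    [0,0.3,0],
  ],
  jaw=[0,0,0,0,0,0,0,0],
)

```text
time_s: 78.05
eef_pos: [0.5763, -0.2571, 0.0531]
eef_rot: [-0.001, 0.712, 0.702, -0.001]
wrist_force: [-10.6, -5.2, 4.7]
opening: -0.003
grasp_force: 5.2
```

Emit:
send_rows(
  dr=[
    [0,0,0],
    [0,0,0],
    [0,0,0],
    [0,0,0],
    [0,0,0],
    [0,0,0],
    [0,0,0],
    [0,0,0],
  ],
  xyz=[
    [0,0.1,0],
    [0,0.2,0],
    [0,0.2,0],
    [0,0.2,0],
    [0,0.2,0],
    [0,0.2,0],
    [0,0.2,0],
    [0,0.2,0],
  ],
  jaw=[0,0,0,0,0,0,0,0],
)

```text
time_s: 79.05
eef_pos: [0.5767, -0.2571, 0.053]
eef_rot: [-0.003, 0.712, 0.702, -0.003]
wrist_force: [-17.0, -4.7, 9.0]
opening: -0.001
grasp_force: 8.4
```

Emit:
send_rows(
  dr=[
    [0,0,0],
    [0,0,0],
    [0,0,0],
    [0,0,0],
    [0,0,0],
    [0,0,0],
    [0,0,0],
    [0,0,0],
  ],
  xyz=[
    [0,-1,0],
    [0,-2,0],
    [0,-2,-1],
    [0,-2,-4],
    [0,-2,-8],
    [0,-4,-10],
    [0,-7,-10],
    [0,-8,-10],
  ],
  jaw=[0,0,0,0,0,0,0,0],
)

```text
time_s: 80.05
eef_pos: [0.4997, -0.2551, 0.1543]
eef_rot: [0.001, 0.713, 0.702, 0.0]
wrist_force: [-0.4, 0.6, -0.7]
opening: 0.001
grasp_force: 0.0
```

Emit:
send_rows(
  dr=[
    [0,0,0],
    [0,0,0],
    [0,0,0],
    [0,0,0],
    [0,0,0],
    [0,0,0],
    [0,0,0],
    [0,0,0],
  ],
  xyz=[
    [-4,-3,0],
    [-8,-6,0],
    [-12,-8,0],
    [-14,-8,0],
    [-14,-8,0],
    [-14,-8,0],
    [-14,-8,0],
    [-14,-8,0],
  ],
  jaw=[0,0,0,0,0,0,0,0],
)

```text
time_s: 81.05
eef_pos: [0.4185, -0.3931, 0.1533]
eef_rot: [-0.0, 0.712, 0.702, 0.0]
wrist_force: [0.3, -0.3, 0.4]
opening: -0.005
grasp_force: 0.0
```

```bash
python3 - <<'E'
from h import *
b=shot("side","s12");a=shot("top","t12")
for c in amber(a):
    q=np.array([plane("top",p[0],.04)[:2] for p in c],dtype=np.float32)
    print("amber",cv2.contourArea(c),cv2.minAreaRect(q))
u,v=map(int,proj("top",(.58,-.15,.03)));x,y=map(int,proj("side",(.58,-.15,.03)))
cv2.imwrite("pics/s12c.png",np.hstack([cv2.resize(i,None,fx=4,fy=4,interpolation=cv2.INTER_CUBIC) for i in(b[y-60:y+60,x-50:x+50],a[v-60:v+60,u-45:u+55])]))
E
```

```text
amber 555.5 ((0.6158566474914551, -0.22726209461688995), (0.05528225377202034, 0.06959215551614761), 89.43891906738281)
amber 545.5 ((0.6179915070533752, -0.087718166410923), (0.05580200254917145, 0.06828217953443527), 89.02983093261719)
```

View pics/s12c.png

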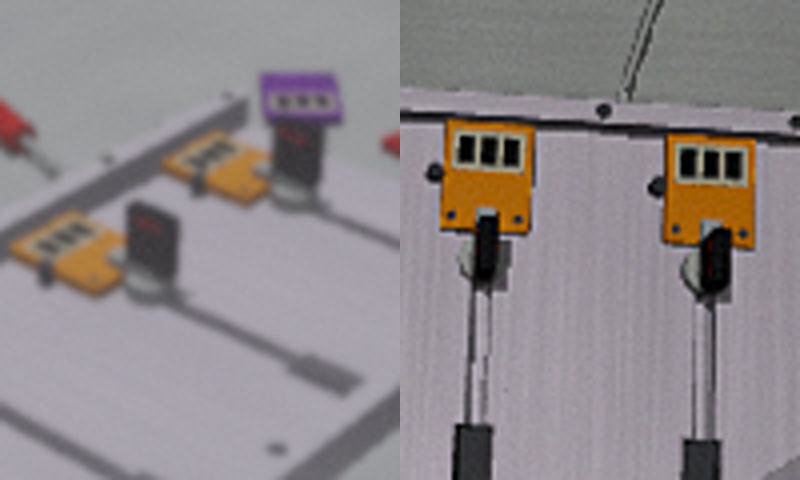

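The final view shows both carriers flush with fence and dowel. Carrier 3 is at (0.6159,-0.2273) and -0.6°, which matches its first homing, and both toes lie over the plates. Handing in.

```bash
python3 -c "
from bench import ctrl
print(ctrl.hand_in())"
```

```text
the job is handed in; nothing more can be done
None
```

I handed the job in at about 81 s: both carriers present (lanes 2 and 3; lane 1 is empty) are home at fence and dowel, each with a clamp bolt's toe over it. The last camera look agrees, but hand-in gave no pass or fail verdict. Carrier 3 was knocked aside partway through, so I re-homed and squared it again.

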